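# Pack the marble-run pieces head to tail and lock the tray's stop

### The job

Put the marble run away. First open the empty tray: squeeze the stop's spring button flush and slide the tube hole by hole until the button pops out in the last hole, the stop all the way back. Then lay all the wooden ramp wedges and straight blocks that are there flat in the tray, side by side in one close row from the fixed end wall, the wedges turned alternately head to tail so that the row fills a plain rectangle. Close the row up the same way, hole by hole, until the stop is locked right behind the last piece with no room left for another. Leave the rooks, the bowl and the sand timer as they stand.

Things in the scene. Friction and masses are not known exactly. Their poses are not given: they have to be found in the camera images.
- ramp1: beech marble-run ramp lying on its side: a wedge 64 mm long, 44 mm tall, 50 mm wide at the head, 32 mm at the tail, 80 g. Origin on the underside at mid-length; +x to the head (parallel end faces x = +-32 mm; grip these). Straight side: y = -20.5 mm. Sloping grooved side: y = +29.5 mm at the head to +11.5 mm at the tail. +z up. Two, sloping sides together, make a 64 x 82 mm rectangle
- ramp2: another such ramp, the same in size, shape and axes as ramp1
- ramp3: another such ramp, the same in size, shape and axes as ramp1
- ramp4: another such ramp, the same in size, shape and axes as ramp1
- straight1: beech straight marble-run block lying on its side: 64 mm long (x), 41 mm wide (y), 44 mm tall, 80 g, marble groove in its +y side. Origin: centre of the underside, +z up. May be absent. Grip it by its two ends (64 mm apart)
- straight2: another such straight block, the same as straight1; may be absent
- tray: the marble run's tray, fixed: grey-faced board 158 x 368 x 10 mm with birch lips. Origin: under the board's centre; +y runs along the row of pieces from the fixed end wall to the sliding stop, +x across the row to the tube that carries the stop, +z up. The row lies between two lips, 8 mm higher than the tray floor, inner faces 70 mm apart (a 64 mm piece lies across, 3 mm spare at each end)
- row_start (a point): on the tray floor (10 mm above the flap), middle of the row's width, at the foot of the fixed end wall (46 mm tall). Axes as the tray's: the row fills along +y from here
- stop_face (a point): on the face of the sliding stop that looks at the row (cork-lined aluminium plate, its top 56 mm above the flap, 9 mm thick), middle of the row's width, at the height of the tray floor. Axes as the tray's: the pieces lie to -y of it. From row_start it is 291 mm at the loading position, then 250, 209, 168 mm at the next holes: six, five, four pieces with 4 mm to spare
- stop (a joint): slide of the stop from its loading position (0, all the way back) towards the end wall, m; starts at 0.123. The stop is part of an aluminium tube, 28 x 28 mm, 200 mm long, sliding along the row's direction on a fixed inner tube. Four holes 41 mm apart catch the button at 0, 0.041, 0.082, 0.123. With the button pressed it slides with 1.5 N plus the pieces it pushes
- pin (a joint): how far the spring button is pressed in, m: 0 fully out (popped through a hole), 0.007 flush with the tube's side face, 0.009 while hidden under the tube's 2 mm wall. Spring: 2 N at the start, 4.5 N when flush. Its round nose, once flush, slips under the hole's edge as the tube is slid; it pops out by itself at the next hole and must be squeezed again to go further
- pin_tip (a point): tip of the round-nosed steel button, 12 mm across, sticking out 7 mm in the tray's +x direction from the tube's side, 42 mm above the flap at the height of the tube's axis (the axis is 21 mm to -x of the tip when it is out, 90 mm to +x of the row's middle). It stays in place along the tray. A 40 N grip from above, across tube and button, squeezes it flush and holds the tube, which can then be slid
- slot1 (a point): on the tray floor: where the middle (origin) of piece no. 1 from the fixed end wall lies in a full row, 22.5 mm from row_start
- slot2 (a point): on the tray floor: where the middle (origin) of piece no. 2 from the fixed end wall lies in a full row, 63.5 mm from row_start
- slot3 (a point): on the tray floor: where the middle (origin) of piece no. 3 from the fixed end wall lies in a full row, 104.5 mm from row_start
- slot4 (a point): on the tray floor: where the middle (origin) of piece no. 4 from the fixed end wall lies in a full row, 145.5 mm from row_start
- last1 (a point): moves with the stop: where the middle of the piece next to the stop lies in a full row, 22.5 mm from stop_face
- last2 (a point): moves with the stop: where the middle of the second piece from the stop lies in a full row, 63.5 mm from stop_face
- rook1: black plastic rook, 42 mm across, 76 mm tall, standing; origin under its foot. A bystander
- rook2: the other rook, the same. A bystander
- bowl: white ceramic dice bowl, 130 mm across, 50 mm tall; origin under its foot. A bystander
- timer: sand timer, 52 mm across, 100 mm tall, standing; origin under its foot. A bystander; may be absent

How it is judged:
By the outcome, as a careful person would: the job done as asked, in the order asked, and still so for the second after the job is handed in, with the robot touching nothing.
Of straight1, straight2, timer only 1 to 2 are there at a start; the rules pass over those that are not, and their reading is None.
At some moment in a run one of ramp1, ramp2, ramp3, ramp4, straight1, straight2 may be knocked a few centimetres aside while the robot is not near it.
It also fails if it takes over 192 s, if anything falls off the work surface, if the arm or the gripper's body presses on something with over 40 N, if the wrist force passes 120 N, or if a joint passes its speed limit or range.

### The arm

A 6-joint arm with a two-finger parallel gripper is mounted at the origin on the work surface. World frame = base frame: x ahead of the robot, y to its left, z up, the work surface at z = 0. Lengths are in mm, angles in rad, forces in N, time in s.
With the tool pointing down it reaches from about 350 to 800 mm from the base axis. Payload 7.3 kg.
Tool frame: the origin (TCP) lies at the very end of the fingers, on their centre line; the grasp point (between the pads) lies 19 mm behind it; z points along the fingers, y is the line along which they close (so a half turn about z gives the same grasp; the last joint's range is limited). The gripper opens to 85 mm and grips with 20 to 120 N. Pads are 22 mm wide; open, the fingers measure 114 mm over their backs; the gripper's body (76 mm by 85 mm) begins 54 mm behind the grasp point. The pads swing forward as they close: fully open they stand 13 mm farther back than shut.
Start: joints at [-1.481, 0.342, 1.524, -0, 1.275, -0.146], TCP at [122.672, -510.486, 231.322] pointing down, gripper open.
Joint ranges: [-2.53, 2.53], [-0.77, 2.02], [0.04, 2.7], [-1, 4.14], [0.28, 2.66], [-3.11, 3.11]. Speed limits (rad/s): [2.57, 2.57, 3.14, 3.14, 3.14, 3.14].

### API

Orientations are given as a rotation vector (axis times angle).
In Python, from rig import monitor, vision, manip gives the robot as it stands.
- The arm moves only by the tool apply_moves, never from a script. Its argument "plan" is a list of rows, each a list of 3 entries, a list of its own where there are three numbers: the opening, from -1 (shut) to 1 (fully open), then the shift along the tool's x, y, z as a fraction of full scale, then the turn about the tool's z as a fraction of full scale. A call has exactly 5 rows; each row is the pose to reach, as a shift and turn from the pose commanded when the call began, along the tool's axes at that moment, turning the shorter way round; what a row does not reach only later rows make up. Full scale, the value 1, is 400 mm for a shift and 180 degrees for a turn. A row lasts 1/8 s, in which the tool goes at most 62.5 mm and 10.7 degrees, less where a joint would pass 70% of its speed; a pose out of reach is approached as far as the arm can. A call with a number of a shift or a turn outside -1 to 1 is refused whole. A call with a gripper value outside its range is refused whole. The fingers move at their own pace and stop on an object; "newtons" is the grip in N (left out, the last holds). Time passes only in rows, so rows that repeat a pose let the fingers close, or fill a call up. It gives the time, the measured TCP pose, the force, the opening and the grip force at its end, in the units of the state.
- monitor.read_state(): the state, without advancing time (a new reading comes with each control period).
- vision.camera(name): name is "scene" or "top"; returns the picture (420x560x3 uint8, red, green, blue); there is no depth.
- vision.camera_info(name): a dict with "mtx" (3x3 intrinsics, pixels), "k1" (the pictures are not rectified: a ray, as slopes to the right and down, at radius r is drawn at 1 + k1 r^2 times it, then the intrinsics apply), "xyz" and "attitude" of the camera in the world. Camera axes: x right, y down, z forward; pixel columns grow to the right and rows downward; lengths in mm; the calibration is good to about 2 mm. A picture is of the moment at which its call begins. camera_info takes no time and is no camera call.
- manip.hand_in(): hands the job in; it is judged then, once.
The state is a dict: "time": time; "joint_pos": joint angles; "qvel": joint speeds; "tau": joint torques, N m; "tcp_pos": TCP position; "eef_rot": TCP orientation; "ft_force": force on the tool from outside, world axes, zero at the start; "torque": the same for the moment, N m; "gripper_width": finger opening in mm; "finger_force": force on a finger pad.
Only numpy, scipy, OpenCV 4.12 (cv2) and the standard library are available. Lean on these libraries where they do the work, as an engineer would, in place of code of your own. Each camera call takes 0.05 s, during which the arm holds its last target. There are 200 camera calls.

## Working session

There is one attempt and no reset: what is moved stays moved. The work goes in short steps, Python scripts to look and compute and a tool call to move; the robot and the scene stay as the last step left them, time stands still between calls to the robot, and variables do not carry over. Pictures are saved under pics/ and viewed, at most 14 in all, crops included, and the job is handed in when it is done.

Besides the shell and the picture viewer there is one more tool, called after "Call:" by a JSON object that holds its "fn" and its "kwargs". apply_moves: Moves the arm, as the interface text tells. Its arguments: {"type":"object","properties":{"plan":{"type":"array"},"newtons":{"type":"number"}},"required":["plan"]}

```bash
ls; mkdir -p pics
python3 - <<'E'
from rig import monitor, vision, manip
import cv2
for n in("scene","top"):
    im=vision.camera(n); cv2.imwrite(f"pics/{n}0.png",im[:,:,::-1]); print(vision.camera_info(n))
print(monitor.read_state())
E
```

```text
pics
{'mtx': array([[413.09626614,   0.        , 283.34139149],
       [  0.        , 413.09626614, 202.08256596],
       [  0.        ,   0.        ,   1.        ]]), 'k1': -0.03031139300825711, 'xyz': array([1079.75853779,  478.98796792,  767.9101297 ]), 'attitude': array([-0.98535078, -2.47136299,  1.01601297])}
{'mtx': array([[403.87731535,   0.        , 281.1238803 ],
       [  0.        , 403.87731535, 203.95994197],
       [  0.        ,   0.        ,   1.        ]]), 'k1': -0.06948495284750844, 'xyz': array([404.64167756,   2.61934471, 963.92495564]), 'attitude': array([-2.16325362,  2.10317914, -0.23667507])}
{'time': 0.1, 'joint_pos': array([-1.48101638e+00,  3.42699652e-01,  1.52491381e+00,  1.52317114e-05,
        1.27534996e+00, -1.45997395e-01]), 'qvel': array([-0.00137909,  0.00060823, -0.0024282 , -0.00039735, -0.00063022,
       -0.00031876]), 'tau': array([ 2.98767023e-03, -4.34446657e+01, -2.46490180e+01, -1.47248716e-04,
        4.71355190e-03,  2.83235016e-05]), 'tcp_pos': array([ 122.63633239, -510.12891941,  230.67392595]), 'eef_rot': array([-3.11842792e+00, -3.69332877e-01, -8.33548342e-05]), 'ft_force': array([ 0.68180476,  0.04955153, -0.4749887 ]), 'torque': array([0.01284833, 0.01337912, 0.03084565]), 'finger_force': 0.0, 'gripper_width': 85.45360871564844}
```

View pics/top0.png

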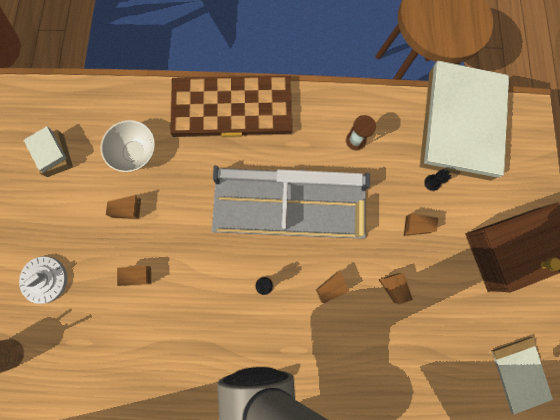

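View pics/scene0.png

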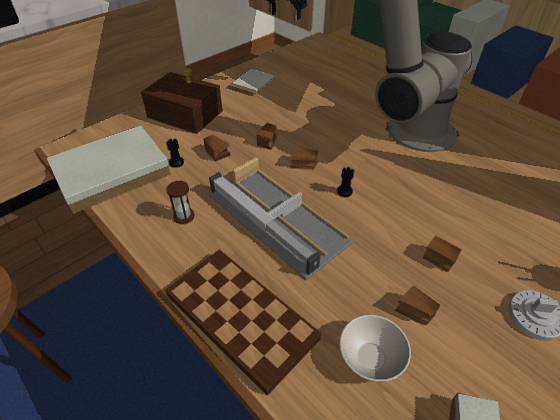

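Top view: five wooden pieces at about (124,207), (134,275), (333,288), (396,289) and (421,224). The tray is at (290,203), with the tube on its upper side (world +x), the end wall on the right and the stop plate at column 285. The timer is present, so at most one straight block is.

```bash
cat > h.py <<'E'
from rig import monitor, vision, manip
import cv2, numpy as np
from scipy.spatial.transform import Rotation as R
CI={n:vision.camera_info(n) for n in("scene","top")}
def proj(n,P):
    c=CI[n]; q=(np.atleast_2d(P)-c["xyz"])@R.from_rotvec(c["attitude"]).as_matrix()
    return cv2.projectPoints(q.reshape(-1,1,3),np.zeros(3),np.zeros(3),c["mtx"],np.array([c["k1"],0,0,0]))[0][:,0]
def unp(n,uv,z):
    c=CI[n]; s=cv2.undistortPoints(np.array(uv,float).reshape(-1,1,2),c["mtx"],np.array([c["k1"],0,0,0]))[:,0]
    d=np.c_[s,np.ones(len(s))]@R.from_rotvec(c["attitude"]).as_matrix().T
    return c["xyz"]+d*((z-c["xyz"][2])/d[:,2])[:,None]
E
python3 - <<'E'
from h import *
t=cv2.imread("pics/top0.png"); s=cv2.imread("pics/scene0.png")
def crop(im,u,v,w,h,k): return cv2.resize(im[v:v+h,u:u+w],(w*k,h*k),interpolation=cv2.INTER_CUBIC)
a=crop(t,90,190,80,50,5);b=crop(t,100,250,80,50,5);c=crop(t,300,262,125,50,4)
d=crop(t,390,200,80,50,5)
can=np.zeros((500,800,3),np.uint8)
can[:250,:400]=a;can[:250,400:]=b;can[250:450,:500]=c;can[250:500,500:]=d[:,:300]
cv2.imwrite("pics/c1.png",can)
cv2.imwrite("pics/c2.png",crop(t,200,155,180,90,4))
can=np.zeros((560,800,3),np.uint8)
can[:280,:400]=crop(s,400,230,100,70,4);can[:280,400:]=crop(s,380,270,100,70,4);can[280:,:]=crop(s,180,110,200,70,4)
cv2.imwrite("pics/c3.png",can)
E
```

```text
(no output)
```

View pics/c1.png

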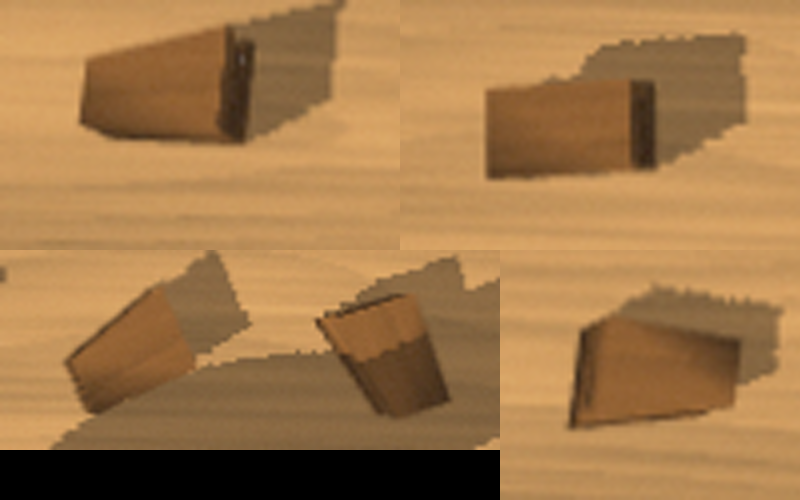

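View pics/c2.png

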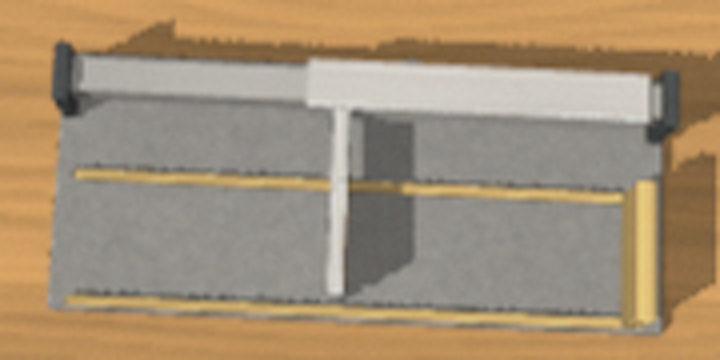

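View pics/c3.png

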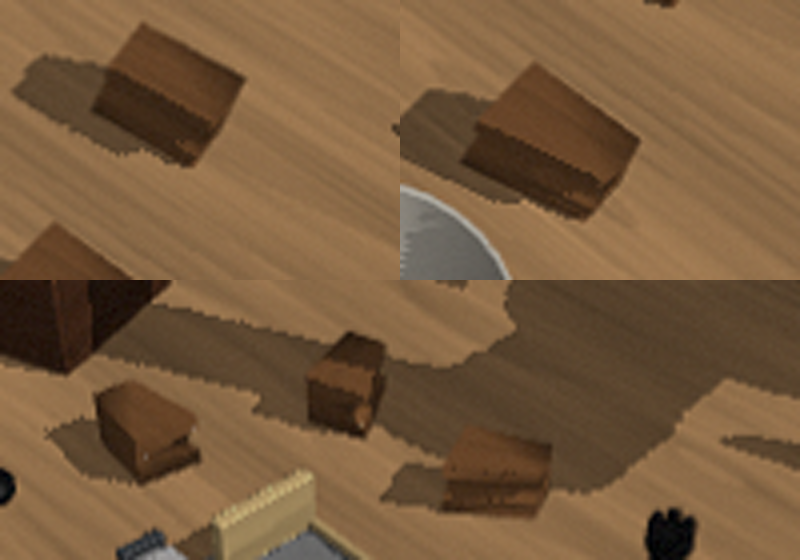

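Pieces: A (124,207) is a ramp, B (134,275) is the straight block, and C (333,288), D (396,289) and E (421,224) are ramps. So there are five pieces, and the final stop joint is 0.041 (250 mm) for five or 0.082 (209 mm), still to be checked. Next I'll look closely at the tray from the scene camera.

Run:
```python
import cv2
s=cv2.imread("pics/scene0.png")
cv2.imwrite("pics/c4.png",cv2.resize(s[155:285,200:360],(0,0),fx=4.6,fy=4.6,interpolation=cv2.INTER_CUBIC))
```

```text
(no output)
```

View pics/c4.png

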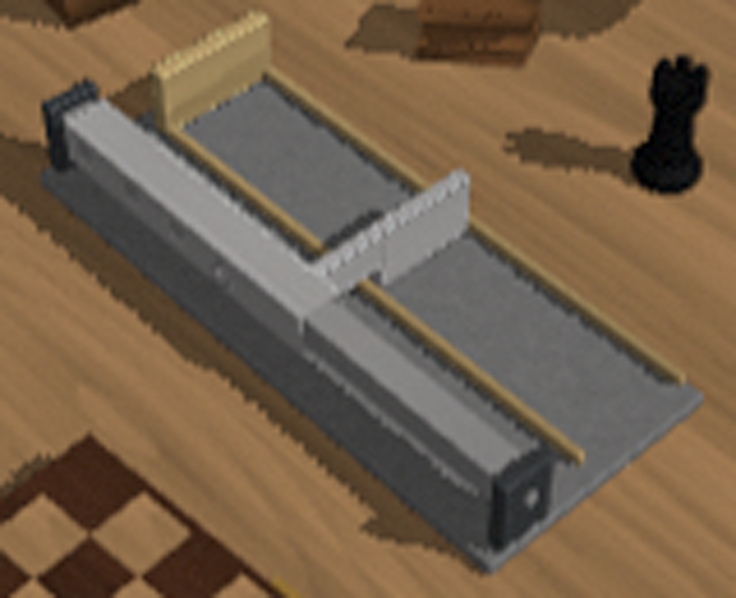

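```bash
cat > fit1.py <<'E'
from h import *
from scipy.optimize import least_squares
px=lambda o,k,p:[(np.array(p,float)+.5)/k-.5+np.array(o)][0]
def fit(obs,x0):  # obs: (cam,uv,modelpoint)
    def res(q):
        c,s=np.cos(q[2]),np.sin(q[2]); r=[]
        for n,uv,m in obs:
            P=[q[0]+c*m[0]-s*m[1],q[1]+s*m[0]+c*m[1],m[2]]
            r+=list(proj(n,P)[0]-uv)
        return np.array(r)
    o=least_squares(res,x0,x_scale=[1,1,.01],loss="soft_l1"); return o.x,res(o.x).reshape(-1,2).round(1)
if __name__=="__main__":
    T=lambda p:px((200,155),4,p); S=lambda p:px((200,155),4.6,p)
    obs=[("top",T((50,308)),(-79,184,10)),("top",T((660,330)),(-79,-184,10)),
    ("scene",S((702,395)),(-79,184,10)),("scene",S((490,562)),(79,184,10)),("scene",S((43,175)),(79,-184,10))]
    q,r=fit(obs,[400,0,0]);print("tray",q,r)
    c,s=np.cos(q[2]),np.sin(q[2]);Rt=np.array([[c,-s],[s,c]])
    def loc(n,p,z):return ((unp(n,p,z)[0][:2]-q[:2])@Rt).round(1)
    print("pin",loc("scene",S((220,272)),42))
    print("lips top", [loc("top",T(p),18) for p in((340,190),(340,305),(75,175),(70,300))],[loc("scene",S(p),18) for p in((582,458),(684,380))])
    print("wall top",[loc("top",T(p),56) for p in((640,182),(657,182),(635,325),(655,325))],[loc("scene",S(p),56) for p in((160,70),(268,15))])
    print("stop top",[loc("top",T(p),56) for p in((337,110),(350,110),(328,294),(344,294))],[loc("scene",S(p),56) for p in((465,175),)])
    print("tube top",[loc("top",T(p),56) for p in((308,60),(308,105),(650,75),(650,122))],[loc("scene",S(p),56) for p in((305,315),(65,122),(98,98))])
    A=lambda o,k,p:px(o,k,p)
    # pieces: world corners estimate from top at z=44
    H=[(32,29.5,44),(32,-20.5,44),(-32,-20.5,44),(-32,11.5,44)]
    B=[(32,20.5,44),(32,-20.5,44),(-32,-20.5,44),(-32,20.5,44)]
    def piece(nm,tops,scs,M,x0):
        obs=[("top",u,m) for u,m in zip(tops,M) if u is not None]+[("scene",u,m) for u,m in zip(scs,M) if u is not None]
        q,r=fit(obs,x0);print(nm,q.round(2),r.tolist())
    a=lambda *p:px((90,190),5,p); b=lambda *p:px((100,250),5,(p[0]-400,p[1])); cc=lambda *p:px((300,262),4,(p[0],p[1]-250)); e=lambda *p:px((390,200),5,(p[0]-500,p[1]-250))
    sb=lambda *p:px((400,230),4,p); sa=lambda *p:px((380,270),4,(p[0]-400,p[1])); sc=lambda *p:px((180,110),4,(p[0],p[1]-280))
    piece("A",[a(231,27),a(224,140),None,a(88,60)],[sa(478,127),sa(534,64),sa(640,140),sa(600,186)],H,[400,350,-1.6])
    piece("B",[b(631,80),b(631,168),b(487,178),b(487,90)],[sb(108,70),sb(142,23),sb(244,80),sb(212,124)],B,[250,350,-1.6])
    piece("C",[cc(193,368),cc(160,288),cc(67,360),None],[None,sc(548,440),sc(470,428),sc(446,478)],H,[220,-120,0])
    for y in (-2,2.):
      pass
    piece("C'",[cc(160,288),cc(67,360),None,cc(193,368)],[sc(548,440),sc(470,428),sc(446,478),sc(546,480)],[H[i] for i in(1,2,3,0)],[220,-120,-1])
    piece("D",[cc(412,294),cc(320,320),cc(382,413),cc(449,400)],[None]*4,H,[220,-250,1])
    piece("E",[e(582,425),e(608,318),e(740,340),e(734,405)],[None]*4,[H[i] for i in(0,1,2,3)],[350,-300,1.5])
E
python3 fit1.py
```

```text
tray [ 5.96307724e+02 -4.26143088e+01 -1.00112706e-02] [[-1.4 -0.2]
 [ 0.5  0.3]
 [ 0.5 -0.8]
 [-0.   0.6]
 [-1.6 -0.6]]
pin [ 69.2 -26.7]
lips top [array([-2.6, 11.7]), array([-71.7,   9.4]), array([ -0., 170.]), array([-75.1, 168.2])] [array([  4.6, 174.2]), array([-71.2, 175.6])]
wall top [array([   1.7, -160.6]), array([   2.1, -170.5]), array([ -81.6, -157.6]), array([ -81.2, -169.1])] [array([   0.9, -162. ]), array([ -77.2, -158. ])]
stop top [array([36.9, 16.3]), array([37.2,  8.8]), array([-70.5,  17.8]), array([-70.2,   8.7])] [array([-66.6,  18. ])]
tube top [array([66.2, 34.2]), array([39.2, 33.2]), array([  66.1, -166.7]), array([  37.7, -166.6])] [array([64.6, 35.8]), array([  67.3, -162.8]), array([  41.6, -166.6])]
A [567.31 352.34  -1.61] [[-1.1, -0.4], [-2.5, -1.9], [-0.6, -1.3], [-0.7, -3.3], [0.1, -1.4], [-0.2, -0.1], [0.6, -2.1]]
B [411.17 311.75  -1.48] [[-1.1, -0.7], [-0.8, 0.1], [-0.4, -0.2], [-0.5, -1.0], [-0.3, -2.2], [-0.6, -0.9], [-0.0, -0.8], [0.1, -0.8]]
C [ 408.84 -142.83   -2.79] [[2.0, -0.1], [-10.5, 27.4], [3.1, -17.8], [-4.8, -0.0], [5.5, 15.9], [1.0, 0.1]]
C' [ 408.97 -140.03   -2.82] [[-12.3, 27.2], [2.2, -18.3], [0.4, 0.4], [-3.9, 0.7], [5.8, 16.4], [1.4, 0.4], [-19.2, -14.4]]
D [ 390.97 -287.23    1.38] [[-22.6, 28.5], [4.1, 0.1], [15.8, -17.3], [-3.2, -0.1]]
E [ 546.64 -356.7     1.43] [[2.7, -0.5], [-0.3, 0.0], [-0.4, 0.1], [-0.4, 0.4]]
```

```bash
python3 - <<'E'
s=open("fit1.py").read()
i=s.index('    piece("C",'); s=s[:i]+'''    piece("C",[cc(160,288),cc(195,368),cc(102,408),cc(75,355)],[sc(446,478),sc(470,428),sc(552,440),sc(546,483)],H,[390,-130,-1.15])
    piece("D",[cc(324,325),cc(413,296),cc(449,400),cc(388,413)],[None,sc(308,376),sc(350,334),sc(385,348)],H,[390,-280,.27])
    piece("E",[e(585,425),e(608,318),e(740,340),e(734,405)],[sc(197,412),sc(140,443),sc(97,396),sc(128,381)],H,[546,-350,1.43])
'''
open("fit1.py","w").write(s)
E
python3 fit1.py|tail -5
python3 - <<'E'
from h import *
# marker clicks: rooks, timer footprints
print(unp("top",[(264,286),(434,183),(357,133),(128,147)],30).round())
s=monitor.read_state();print(R.from_rotvec(s["eef_rot"]).as_matrix().round(3))
E
```

```text
A [567.31 352.34  -1.61] [[-1.1, -0.4], [-2.5, -1.9], [-0.6, -1.3], [-0.7, -3.3], [0.1, -1.4], [-0.2, -0.1], [0.6, -2.1]]
B [411.17 311.75  -1.48] [[-1.1, -0.7], [-0.8, 0.1], [-0.4, -0.2], [-0.5, -1.0], [-0.3, -2.2], [-0.6, -0.9], [-0.0, -0.8], [0.1, -0.8]]
C [ 395.15 -140.84   -1.15] [[-0.2, -0.9], [0.1, -0.3], [-2.6, 1.1], [-1.5, 1.0], [-1.0, -3.7], [-0.6, -1.3], [0.0, 1.1], [-2.2, -3.1]]
D [ 3.9728e+02 -2.9188e+02  3.3000e-01] [[0.5, -1.7], [-1.5, -1.1], [-1.0, -0.0], [1.3, 1.2], [0.1, -0.4], [0.1, -0.8], [0.5, -1.4]]
E [ 547.17 -356.1     1.45] [[2.0, -0.5], [-0.7, -0.1], [-0.7, -0.3], [-0.6, -0.0], [0.4, -0.2], [-0.5, -1.6], [-0.6, -0.8], [1.2, -0.9]]
[[ 396.   12.   30.]
 [ 650. -393.   30.]
 [ 771. -205.   30.]
 [ 716.  352.   30.]]
[[ 0.972  0.234 -0.   ]
 [ 0.234 -0.972  0.001]
 [ 0.    -0.001 -1.   ]]
```

```bash
cat >> h.py <<'E'
def pose():
    s=monitor.read_state(); m=R.from_rotvec(s["eef_rot"]).as_matrix()
    return np.r_[s["tcp_pos"],np.arctan2(m[1,0],m[0,0])]
def rel(p0,p):
    f=p0[3]; d=np.array(p[:3])-p0[:3]; c,s=np.cos(f),np.sin(f)
    t=-(p[3]-p0[3]); t=(t+np.pi)%(2*np.pi)-np.pi
    return [round(float(v)/400,4) for v in (c*d[0]+s*d[1],s*d[0]-c*d[1],-d[2])],round(float(t/np.pi),4)
def calls(cs,p0=None):
    """cs: list of calls; each a list of targets (x,y,z,phi); next call starts from the last target."""
    p0=pose() if p0 is None else p0
    print("now",p0.round(3))
    for c in cs:
        print("--",[round(float(np.linalg.norm(np.array(p[:3])-p0[:3]))) for p in c])
        for p in c: print("  ",rel(p0,p))
        p0=np.array(c[-1],float)
TR=np.array([596.3,-42.6,-0.010])
def tw(lx,ly): # tray frame -> world xy
    c,s=np.cos(TR[2]),np.sin(TR[2]); return TR[0]+c*lx-s*ly,TR[1]+s*lx+c*ly
E
python3 - <<'E'
from h import *
g=tw(52.5,-26.7);print(g)
f=np.pi/2-.01
calls([[(300,-365,200,.75)],[(480,-215,160,1.25)],[(*g,110,f)],[(*g,22,f)]])
E
```

```text
(np.float64(648.5303794718527), np.float64(-69.82365626116871))
now [ 1.22636e+02 -5.10129e+02  2.30674e+02  2.36000e-01]
-- [231]
   ([0.5159, -0.2492, 0.0767], -0.1637)
-- [238]
   ([0.5849, 0.0324, 0.1], -0.1592)
-- [228]
   ([0.4773, 0.2854, 0.125], -0.0989)
-- [88]
   ([0.0, 0.0, 0.22], 0.0)
```

Call:
{"fn": "apply_moves", "kwargs": {"plan": [[1,[0.516,-0.249,0.077],-0.164],[1,[0.516,-0.249,0.077],-0.164],[1,[0.516,-0.249,0.077],-0.164],[1,[0.516,-0.249,0.077],-0.164],[1,[0.516,-0.249,0.077],-0.164]], "newtons": 40}}

```text
time: 0.72
tcp_pos: [301.6, -363.1, 199.9]
eef_rot: [-2.919, -1.158, -0.0]
ft_force: [-0.1, -1.0, -0.7]
gripper_width: 85.3
finger_force: 0.0
```

Call:
{"fn": "apply_moves", "kwargs": {"plan": [[1,[0.585,0.032,0.1],-0.159],[1,[0.585,0.032,0.1],-0.159],[1,[0.585,0.032,0.1],-0.159],[1,[0.585,0.032,0.1],-0.159],[1,[0.585,0.032,0.1],-0.159]]}}

```text
time: 1.35
tcp_pos: [481.1, -213.7, 159.5]
eef_rot: [-2.543, -1.843, 0.001]
ft_force: [-1.1, -1.5, 0.2]
gripper_width: 85.1
finger_force: 0.0
```

Call:
{"fn": "apply_moves", "kwargs": {"plan": [[1,[0.477,0.285,0.125],-0.099],[1,[0.477,0.285,0.125],-0.099],[1,[0.477,0.285,0.125],-0.099],[1,[0.477,0.285,0.125],-0.099],[1,[0.477,0.285,0.125],-0.099]]}}

```text
time: 1.98
tcp_pos: [648.6, -69.8, 109.1]
eef_rot: [-2.229, -2.212, 0.002]
ft_force: [-1.2, -0.9, -0.0]
gripper_width: 85.3
finger_force: 0.0
```

Run:
```python
from h import *
g=tw(52.5,-26.7);f=np.pi/2-.01
calls([[(*g,22,f)],[(g[0],g[1]+42,22,f)]])
for n in("scene","top"): cv2.imwrite(f"pics/{n}1.png",vision.camera(n)[:,:,::-1])
```

```text
now [648.615 -69.768 109.089   1.563]
-- [87]
   ([-0.0001, -0.0002, 0.2177], 0.0007)
-- [42]
   ([0.105, -0.001, -0.0], 0.0)
```

Call:
{"fn": "apply_moves", "kwargs": {"plan": [[1,[0,0,0.11],0],[1,[0,0,0.218],0],[1,[0,0,0.218],0],[-1,[0,0,0.218],0],[-1,[0,0,0.218],0]], "newtons": 40}}

```text
time: 2.7
tcp_pos: [649.4, -70.8, 25.9]
eef_rot: [2.23, 2.208, 0.003]
ft_force: [0.1, 0.2, -0.2]
gripper_width: 51.6
finger_force: 0.0
```

Call:
{"fn": "apply_moves", "kwargs": {"plan": [[-1,[0,0,0],0],[-1,[0,0,0],0],[-1,[0,0,0],0],[-1,[0,0,0],0],[-1,[0,0,0],0]]}}

```text
time: 3.32
tcp_pos: [650.4, -70.4, 25.6]
eef_rot: [2.228, 2.207, 0.005]
ft_force: [3.9, -0.7, 6.8]
gripper_width: 27.1
finger_force: 42.9
```

Call:
{"fn": "apply_moves", "kwargs": {"plan": [[-1,[0.02,0,0],0],[-1,[0.045,0,0],0],[-1,[0.07,0,0],0],[-1,[0.09,0,0],0],[-1,[0.103,0,0],0]]}}

```text
time: 3.95
tcp_pos: [650.9, -29.1, 25.6]
eef_rot: [2.228, 2.207, 0.005]
ft_force: [3.7, -2.0, 6.8]
gripper_width: 27.4
finger_force: 42.2
```

Call:
{"fn": "apply_moves", "kwargs": {"plan": [[-1,[0,0,0],0],[-1,[0.003,0,0],0],[-1,[0.003,0,0],0],[-1,[0.003,0,0],0],[-1,[0.003,0,0],0]]}}

```text
time: 4.58
tcp_pos: [650.9, -28.1, 25.6]
eef_rot: [2.228, 2.207, 0.005]
ft_force: [4.7, -1.0, 6.5]
gripper_width: 27.3
finger_force: 42.2
```

Run:
```python
from h import *
print(pose(), monitor.read_state()["ft_force"])
a=vision.camera("scene")[:,:,::-1];b=vision.camera("top")[:,:,::-1]
a0=cv2.imread("pics/scene1.png")
f=lambda im,k:cv2.resize(im,(0,0),fx=k,fy=k,interpolation=cv2.INTER_CUBIC)
can=np.zeros((560,800,3),np.uint8)
can[:280,:400]=f(a0[160:230,210:310],4); can[:280,400:]=f(a[160:230,210:310],4); can[280:,:720]=f(b[160:230,200:380],4)
cv2.imwrite("pics/d1.png",can)
```

```text
[650.94293835 -28.05287994  25.62281403   1.56146569] [ 4.73728604 -0.96266136  6.47727989]
```

View pics/d1.png

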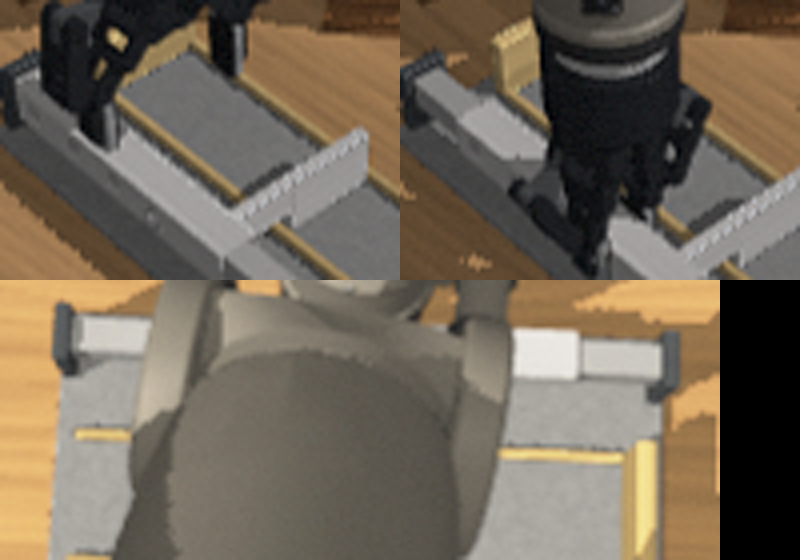

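The tube slid about 41 mm: its right end went from column 650 to 578 in the crop, which is 18 px. I'll feel for whether the button has caught by nudging back.

Call:
{"fn": "apply_moves", "kwargs": {"plan": [[-1,[-0.001,0,0],0],[-1,[-0.002,0,0],0],[-1,[-0.003,0,0],0],[-1,[-0.004,0,0],0],[-1,[-0.005,0,0],0]]}}

```text
time: 5.3
tcp_pos: [650.9, -29.3, 25.6]
eef_rot: [2.228, 2.208, 0.006]
ft_force: [3.8, 1.5, 6.7]
gripper_width: 27.3
finger_force: 42.2
```

Call:
{"fn": "apply_moves", "kwargs": {"plan": [[-1,[-0.001,0,0],0],[-1,[-0.002,0,0],0],[-1,[-0.003,0,0],0],[-1,[-0.004,0,0],0],[-1,[-0.005,0,0],0]]}}

```text
time: 5.92
tcp_pos: [650.9, -30.7, 25.6]
eef_rot: [2.229, 2.208, 0.007]
ft_force: [5.4, 3.9, 7.4]
gripper_width: 27.2
finger_force: 42.2
```

Call:
{"fn": "apply_moves", "kwargs": {"plan": [[-1,[-0.0025,0,0],0],[-1,[-0.005,0,0],0],[-1,[-0.0075,0,0],0],[-1,[-0.0075,0,0],0],[-1,[-0.0075,0,0],0]]}}

```text
time: 6.55
tcp_pos: [650.9, -31.4, 25.6]
eef_rot: [2.23, 2.21, 0.01]
ft_force: [5.8, 13.0, 8.0]
gripper_width: 27.3
finger_force: 42.3
```

Locked: 13 N with no movement, so the button popped into the second hole.

Call:
{"fn": "apply_moves", "kwargs": {"plan": [[1,[0,0,0],0],[1,[0,0,0],0],[1,[0,0,0],0],[1,[0,0,0],0],[1,[0,0,0],0]]}}

```text
time: 7.18
tcp_pos: [648.4, -34.7, 23.1]
eef_rot: [-2.232, -2.211, 0.0]
ft_force: [0.4, -0.3, -0.5]
gripper_width: 85.5
finger_force: 0.0
```

Run:
```python
from h import *
f=np.pi/2-.01
calls([[(650.5,-70,23,f)]])
```

```text
now [648.376 -34.687  23.141   1.561]
-- [35]
   ([-0.0882, 0.0061, 0.0004], 0.0002)
```

Call:
{"fn": "apply_moves", "kwargs": {"plan": [[1,[-0.088,0.0063,0],0],[1,[-0.088,0.0063,0],0],[1,[-0.088,0.0063,0],0],[-1,[-0.088,0.0063,0],0],[-1,[-0.088,0.0063,0],0]]}}

```text
time: 7.8
tcp_pos: [650.6, -69.1, 23.3]
eef_rot: [-2.231, -2.212, 0.0]
ft_force: [0.4, -0.7, 0.2]
gripper_width: 51.6
finger_force: 0.0
```

Call:
{"fn": "apply_moves", "kwargs": {"plan": [[-1,[0,0,0],0],[-1,[0,0,0],0],[-1,[0,0,0],0],[-1,[0,0,0],0],[-1,[0,0,0],0]]}}

```text
time: 8.43
tcp_pos: [650.4, -69.3, 24.0]
eef_rot: [-2.231, -2.211, 0.0]
ft_force: [-3.5, 0.3, 5.1]
gripper_width: 27.5
finger_force: 41.1
```

Call:
{"fn": "apply_moves", "kwargs": {"plan": [[-1,[0.02,0,0],0],[-1,[0.045,0,0],0],[-1,[0.07,0,0],0],[-1,[0.09,0,0],0],[-1,[0.1,0,0],0]]}}

```text
time: 9.05
tcp_pos: [650.9, -29.8, 24.0]
eef_rot: [2.231, 2.211, -0.001]
ft_force: [-2.8, -2.0, 5.4]
gripper_width: 27.7
finger_force: 40.5
```

Call:
{"fn": "apply_moves", "kwargs": {"plan": [[-1,[0.002,0,0],0],[-1,[0.004,0,0],0],[-1,[0.006,0,0],0],[-1,[0.008,0,0],0],[-1,[0.01,0,0],0]]}}

```text
time: 9.68
tcp_pos: [650.9, -25.9, 24.0]
eef_rot: [2.231, 2.211, -0.001]
ft_force: [-2.5, -2.5, 5.4]
gripper_width: 27.8
finger_force: 40.5
```

Call:
{"fn": "apply_moves", "kwargs": {"plan": [[-1,[0.002,0,0],0],[-1,[0.004,0,0],0],[-1,[0.005,0,0],0],[-1,[0.005,0,0],0],[-1,[0.005,0,0],0]]}}

```text
time: 10.3
tcp_pos: [651.0, -25.4, 24.0]
eef_rot: [2.231, 2.21, -0.003]
ft_force: [-3.0, -6.2, 5.4]
gripper_width: 27.5
finger_force: 40.4
```

Call:
{"fn": "apply_moves", "kwargs": {"plan": [[-1,[-0.004,0,0],0],[1,[-0.004,0,0],0],[1,[-0.004,0,0],0],[1,[-0.004,0,0],0],[1,[-0.004,0,0],0]]}}

```text
time: 10.92
tcp_pos: [651.0, -25.2, 23.1]
eef_rot: [-2.231, -2.211, 0.0]
ft_force: [-0.6, 0.2, -0.2]
gripper_width: 85.7
finger_force: 0.0
```

Run:
```python
from h import *
f=np.pi/2-.01
calls([[(651,-70,23,f)]])
```

```text
now [651.047 -25.172  23.139   1.562]
-- [45]
   ([-0.1121, 0.0009, 0.0003], 0.0003)
```

Call:
{"fn": "apply_moves", "kwargs": {"plan": [[1,[-0.112,0.001,0],0],[1,[-0.112,0.001,0],0],[1,[-0.112,0.001,0],0],[-1,[-0.112,0.001,0],0],[-1,[-0.112,0.001,0],0]]}}

```text
time: 11.55
tcp_pos: [651.1, -69.3, 23.3]
eef_rot: [-2.23, -2.212, 0.0]
ft_force: [-0.4, -0.6, -0.2]
gripper_width: 51.3
finger_force: 0.0
```

Call:
{"fn": "apply_moves", "kwargs": {"plan": [[-1,[0,0,0],0],[-1,[0,0,0],0],[-1,[0,0,0],0],[-1,[0,0,0],0],[-1,[0,0,0],0]]}}

```text
time: 12.18
tcp_pos: [650.3, -69.6, 23.9]
eef_rot: [-2.231, -2.21, 0.001]
ft_force: [-2.9, 1.7, 5.7]
gripper_width: 27.4
finger_force: 41.1
```

Call:
{"fn": "apply_moves", "kwargs": {"plan": [[-1,[0.02,0,0],0],[-1,[0.045,0,0],0],[-1,[0.07,0,0],0],[-1,[0.085,0,0],0],[-1,[0.095,0,0],0]]}}

```text
time: 12.8
tcp_pos: [650.9, -32.3, 24.0]
eef_rot: [-2.231, -2.211, 0.002]
ft_force: [-3.1, -1.9, 5.3]
gripper_width: 27.8
finger_force: 40.5
```

Call:
{"fn": "apply_moves", "kwargs": {"plan": [[-1,[0.002,0,0],0],[-1,[0.004,0,0],0],[-1,[0.006,0,0],0],[-1,[0.008,0,0],0],[-1,[0.01,0,0],0]]}}

```text
time: 13.42
tcp_pos: [650.9, -29.8, 23.9]
eef_rot: [2.231, 2.211, -0.004]
ft_force: [-3.7, -8.8, 4.4]
gripper_width: 27.8
finger_force: 40.4
```

Call:
{"fn": "apply_moves", "kwargs": {"plan": [[-1,[-0.0075,0,0],0],[-1,[-0.0125,0,0],0],[-1,[-0.015,0,0],0],[-1,[-0.015,0,0],0],[-1,[-0.015,0,0],0]]}}

```text
time: 14.05
tcp_pos: [650.8, -31.7, 23.9]
eef_rot: [-2.229, -2.21, -0.002]
ft_force: [-3.2, 7.9, 6.1]
gripper_width: 27.5
finger_force: 40.6
```

Button locked at the loading position, with about ±1 mm of play. Now open, lift, and check that the pieces are where they were.

Call:
{"fn": "apply_moves", "kwargs": {"plan": [[1,[0.008,0,0],0],[1,[0.008,0,0],0],[1,[0.008,0,0],0],[1,[0.008,0,-0.15],0],[1,[0.008,0,-0.3],0]]}}

```text
time: 14.68
tcp_pos: [651.0, -31.2, 143.9]
eef_rot: [-2.231, -2.21, 0.002]
ft_force: [-0.6, -0.2, 0.3]
gripper_width: 85.1
finger_force: 0.0
```

```bash
cat >> h.py <<'E'
P={"A":(567,352,-1.61),"B":(411,312,-1.48),"C":(395,-141,-1.15),"D":(397,-292,.33),"E":(547,-356,1.45)}
def look(tag,names="ABCDE"):
    ims={}
    for n in("top","scene"):
        im=vision.camera(n)[:,:,::-1].copy(); cv2.imwrite(f"pics/{tag}_{n}.png",im); im0=cv2.imread(f"pics/{n}0.png"); ims[n]=im
        for k in names:
            u,v=proj(n,[*P[k][:2],22])[0].round().astype(int); r=18; t=im0[v-r:v+r+1,u-r:u+r+1]
            S=28; a=im[max(v-r-S,0):v+r+S+1,max(u-r-S,0):u+r+S+1]; m=cv2.matchTemplate(a,t,cv2.TM_CCOEFF_NORMED); _,b,_,l=cv2.minMaxLoc(m)
            print(n,k,"score %.2f shift"%b,(l[0]-min(S,u-r),l[1]-min(S,v-r)))
    return ims
def grasp(k,lx=0,ly=-4,place=0):
    x,y,w=P[k]; c,s=np.cos(w),np.sin(w)
    return x+c*lx-s*ly, y+s*lx+c*ly, (w+np.pi/2-(np.pi if place else 0))
E
python3 - <<'E'
from h import *
look("k1")
x,y,f=grasp("C");print(x,y,f)
calls([[(520,-110,140,1.1)],[(x,y,100,f)],[(x,y,10,f)]])
E
```

```text
top A score 1.00 shift (0, 0)
top B score 1.00 shift (0, 0)
top C score 0.73 shift (4, -3)
top D score 0.49 shift (-22, -28)
top E score 0.74 shift (0, 0)
scene A score 1.00 shift (0, 0)
scene B score 1.00 shift (0, 0)
scene C score 0.77 shift (0, 0)
scene D score 0.51 shift (28, 20)
scene E score 0.55 shift (-23, -28)
391.3489442389579 -142.63394976353663 0.42079632679489665
now [655.348 -31.85  151.363   1.561]
-- [157]
   ([-0.1986, -0.3365, 0.0284], 0.1468)
-- [139]
   ([-0.2186, -0.2496, 0.1], 0.2162)
-- [90]
   ([0.0, 0.0, 0.225], 0.0)
```

Run:
```python
from h import *
im=look("k2","")["top"]; print(pose())
cv2.imwrite("pics/k2v.png",cv2.resize(im[130:330,190:460],(0,0),fx=2.9,fy=2.9,interpolation=cv2.INTER_CUBIC))
```

```text
[652.03111368 -31.32360949 144.7029159    1.56119747]
```

View pics/k2v.png

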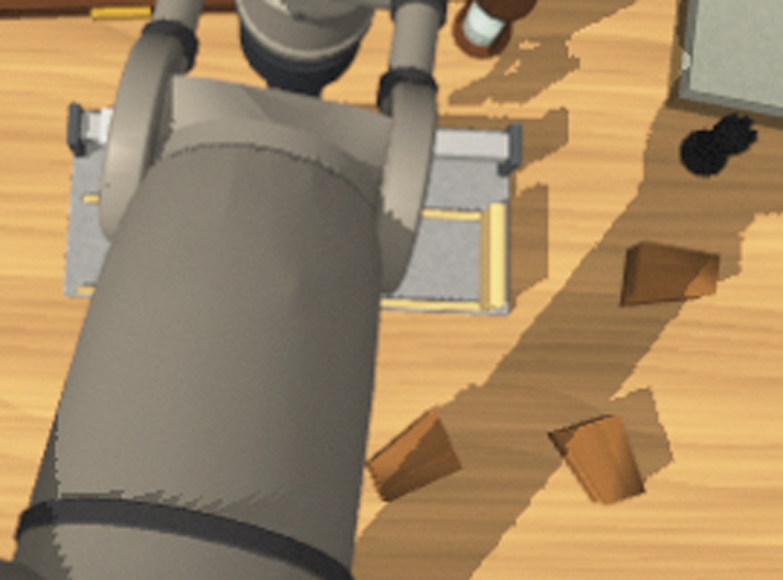

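```bash
sed -i 's/^TR=.*/TR=np.array([598.7,-42.6,-0.010])/' h.py
cat >> h.py <<'E'
def slot(yo,ly=-4):  # tool pose for placing: origin at yo mm from row_start; ly is grasp offset along tray y
    return (*tw(-37.5,-159+yo+ly),)
E
python3 - <<'E'
from h import *
x,y,f=grasp("C")
sx,sy=slot(24.5);g=np.pi/2-.01
print(sx,sy)
calls([[(520,-110,140,1.1)],[(x,y,90,f)],[(x,y,10,f)],[(x,y,90,f)],[(sx,sy,90,g)],[(sx,sy,21,g)]],np.array([651.3,-31.3,144.2,1.561]))
E
```

```text
559.816898067593 -180.71808130767687
now [651.3   -31.3   144.2     1.561]
-- [153]
   ([-0.2, -0.3263, 0.0105], 0.1467)
-- [142]
   ([-0.2186, -0.2496, 0.125], 0.2162)
-- [80]
   ([0.0, 0.0, 0.2], 0.0)
-- [80]
   ([0.0, 0.0, -0.2], 0.0)
-- [173]
   ([0.3455, 0.2589, -0.0], -0.3629)
-- [69]
   ([0.0, 0.0, 0.1725], 0.0)
```

Call:
{"fn": "apply_moves", "kwargs": {"plan": [[1,[-0.2,-0.326,0.01],0.147],[1,[-0.2,-0.326,0.01],0.147],[1,[-0.2,-0.326,0.01],0.147],[1,[-0.2,-0.326,0.01],0.147],[1,[-0.2,-0.326,0.01],0.147]]}}

```text
time: 15.5
tcp_pos: [520.6, -109.5, 138.5]
eef_rot: [-2.677, -1.643, 0.001]
ft_force: [0.9, 0.2, -0.1]
gripper_width: 85.1
finger_force: 0.0
```

Call:
{"fn": "apply_moves", "kwargs": {"plan": [[1,[-0.219,-0.25,0.125],0.216],[1,[-0.219,-0.25,0.125],0.216],[1,[-0.219,-0.25,0.125],0.216],[1,[-0.219,-0.25,0.125],0.216],[1,[-0.219,-0.25,0.125],0.216]]}}

```text
time: 16.12
tcp_pos: [392.2, -142.2, 89.0]
eef_rot: [-3.071, -0.661, -0.0]
ft_force: [0.2, -0.2, -0.4]
gripper_width: 85.1
finger_force: 0.0
```

Call:
{"fn": "apply_moves", "kwargs": {"plan": [[1,[0,0,0.1],0],[1,[0,0,0.2],0],[1,[0,0,0.2],0],[1,[0,0,0.2],0],[-1,[0,0,0.2],0]]}}

```text
time: 16.75
tcp_pos: [392.6, -142.8, 10.6]
eef_rot: [3.07, 0.658, 0.003]
ft_force: [0.8, 0.1, -0.6]
gripper_width: 69.8
finger_force: 0.0
```

Call:
{"fn": "apply_moves", "kwargs": {"plan": [[-1,[0,0,0],0],[-1,[0,0,0],0],[-1,[0,0,0],0],[-1,[0,0,0],0],[-1,[0,0,0],0]]}}

```text
time: 17.38
tcp_pos: [392.4, -142.8, 10.7]
eef_rot: [3.07, 0.657, 0.004]
ft_force: [0.2, 0.6, 6.9]
gripper_width: 63.2
finger_force: 43.5
```

Call:
{"fn": "apply_moves", "kwargs": {"plan": [[-1,[0,0,-0.1],0],[-1,[0,0,-0.2],0],[-1,[0,0,-0.2],0],[-1,[0,0,-0.2],0],[-1,[0,0,-0.2],0]]}}

```text
time: 18.0
tcp_pos: [390.8, -142.0, 88.5]
eef_rot: [-3.071, -0.656, 0.002]
ft_force: [-1.5, -0.9, -0.4]
gripper_width: 63.3
finger_force: 45.1
```

Run:
```python
from h import *
sx,sy=slot(24.5);g=np.pi/2-.01
print(monitor.read_state()["gripper_width"])
calls([[(sx-60,sy+10,90,1.15)],[(sx,sy,70,g)],[(sx,sy,22,g)]])
```

```text
63.34517720726508
now [ 390.761 -142.038   88.465    0.421]
-- [113]
   ([0.2195, 0.1769, -0.0038], -0.232)
-- [64]
   ([0.0385, 0.1471, 0.05], -0.1308)
-- [48]
   ([0.0, 0.0, 0.12], 0.0)
```

Call:
{"fn": "apply_moves", "kwargs": {"plan": [[-1,[0.22,0.177,-0.004],-0.232],[-1,[0.22,0.177,-0.004],-0.232],[-1,[0.22,0.177,-0.004],-0.232],[-1,[0.22,0.177,-0.004],-0.232],[-1,[0.22,0.177,-0.004],-0.232]]}}

```text
time: 18.62
tcp_pos: [500.1, -170.8, 89.6]
eef_rot: [-2.636, -1.705, 0.002]
ft_force: [-0.9, -0.2, -0.6]
gripper_width: 63.5
finger_force: 45.0
```

Call:
{"fn": "apply_moves", "kwargs": {"plan": [[-1,[0.0385,0.147,0.05],-0.131],[-1,[0.0385,0.147,0.05],-0.131],[-1,[0.0385,0.147,0.05],-0.131],[-1,[0.0385,0.147,0.05],-0.131],[-1,[0.0385,0.147,0.05],-0.131]]}}

```text
time: 19.25
tcp_pos: [560.4, -181.1, 71.4]
eef_rot: [2.235, 2.207, 0.0]
ft_force: [0.2, 0.3, 0.3]
gripper_width: 63.3
finger_force: 45.0
```

Run:
```python
from h import *
sx,sy=slot(24.5);g=np.pi/2-.01
calls([[(sx,sy,22,g)]])
ims=look("k3","")
# overlay predicted piece footprint at TCP-10 bottom, predicted lips, from model
p=pose(); z0=p[2]-10
f=lambda im,k:cv2.resize(im,(0,0),fx=k,fy=k,interpolation=cv2.INTER_CUBIC)
can=np.zeros((560,800,3),np.uint8)
can[:280]=f(ims["top"][170:240,250:450],4); can[280:]=f(ims["scene"][140:210,190:390],4)
cv2.imwrite("pics/k3v.png",can)
```

```text
now [ 560.374 -181.065   71.44     1.558]
-- [49]
   ([0.0009, -0.0014, 0.1236], -0.0007)
```

View pics/k3v.png

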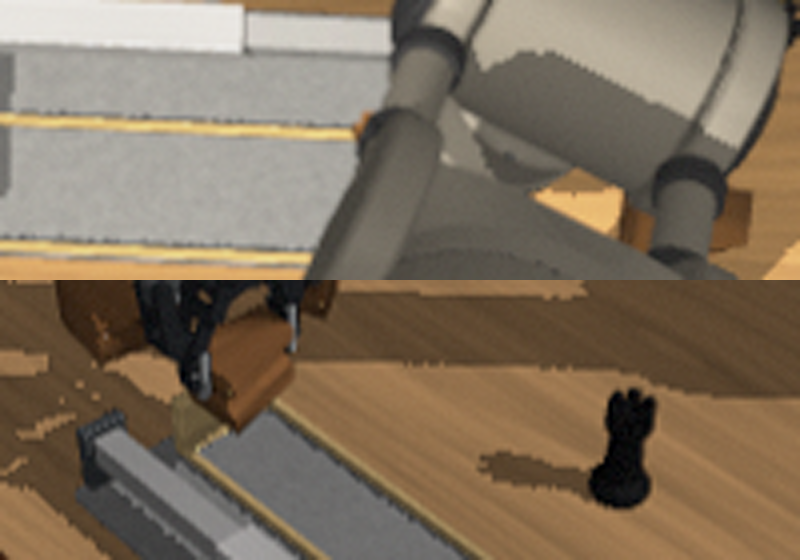

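The wedge hangs above the end of the row, grooved side toward the stop. Lowering it.

Call:
{"fn": "apply_moves", "kwargs": {"plan": [[-1,[0,0,0.04],0],[-1,[0,0,0.075],0],[-1,[0,0,0.1],0],[-1,[0,0,0.115],0],[-1,[0,0,0.115],0]]}}

```text
time: 19.98
tcp_pos: [560.4, -180.9, 24.3]
eef_rot: [-2.231, -2.211, 0.001]
ft_force: [-0.5, 0.1, -0.4]
gripper_width: 63.2
finger_force: 45.1
```

Call:
{"fn": "apply_moves", "kwargs": {"plan": [[-1,[0,0,0.004],0],[-1,[0,0,0.007],0],[-1,[0,0,0.01],0],[-1,[0,0,0.01],0],[-1,[0,0,0.01],0]]}}

```text
time: 20.6
tcp_pos: [560.7, -181.0, 21.0]
eef_rot: [2.232, 2.211, -0.0]
ft_force: [-0.2, -0.6, -1.0]
gripper_width: 63.6
finger_force: 45.2
```

Call:
{"fn": "apply_moves", "kwargs": {"plan": [[-1,[-0.0025,0,0],0],[-1,[-0.005,0,0],0],[-1,[-0.0075,0,0],0],[-1,[-0.01,0,0],0],[-1,[-0.01,0,0],0]]}}

```text
time: 21.22
tcp_pos: [560.6, -181.7, 21.0]
eef_rot: [-2.23, -2.207, -0.005]
ft_force: [2.0, 14.9, 3.5]
gripper_width: 63.9
finger_force: 45.6
```

Call:
{"fn": "apply_moves", "kwargs": {"plan": [[-1,[0.007,0,0],0],[1,[0.007,0,0],0],[1,[0.007,0,0],0],[1,[0.007,0,0],0],[1,[0.007,0,0],0]]}}

```text
time: 21.85
tcp_pos: [560.6, -182.5, 20.9]
eef_rot: [2.232, 2.211, -0.0]
ft_force: [0.4, -0.6, -0.7]
gripper_width: 85.2
finger_force: 0.0
```

Call:
{"fn": "apply_moves", "kwargs": {"plan": [[1,[0,0,-0.05],0],[1,[0,0,-0.12],0],[1,[0,0,-0.22],0],[1,[0,0,-0.22],0],[1,[0,0,-0.22],0]]}}

```text
time: 22.48
tcp_pos: [560.3, -182.1, 108.5]
eef_rot: [-2.231, -2.211, 0.0]
ft_force: [-0.3, 0.7, -0.4]
gripper_width: 85.5
finger_force: 0.0
```

Run:
```python
from h import *
look("k4","ABDE"); p=pose();print(p)
x,y,f=grasp("E",place=1);print(x,y,f)
calls([[(555,-255,110,.85)],[(x,y,90,.2)],[(x,y,90,f),(x,y,10,f)]])
```

```text
top A score 1.00 shift (0, 0)
top B score 1.00 shift (0, 0)
top D score 0.45 shift (3, 28)
top E score 0.43 shift (-28, -19)
scene A score 1.00 shift (0, 0)
scene B score 1.00 shift (0, 0)
scene D score 0.66 shift (28, 13)
scene E score 0.54 shift (-24, -28)
[ 559.90111332 -181.92779859  107.69153454    1.56144116]
550.9708519641504 -356.48201107746945 -0.12079632679489638
now [ 559.901 -181.928  107.692    1.561]
-- [73]
   ([-0.1828, -0.0105, -0.0058], 0.2265)
-- [104]
   ([-0.1973, 0.1599, 0.05], 0.2069)
-- [0, 80]
   ([0.0, 0.0, -0.0], 0.1021)
   ([0.0, 0.0, 0.2], 0.1021)
```

Call:
{"fn": "apply_moves", "kwargs": {"plan": [[1,[-0.183,-0.01,-0.006],0.227],[1,[-0.183,-0.01,-0.006],0.227],[1,[-0.183,-0.01,-0.006],0.227],[1,[-0.183,-0.01,-0.006],0.227],[1,[-0.183,-0.01,-0.006],0.227]]}}

```text
time: 23.2
tcp_pos: [555.4, -255.2, 110.1]
eef_rot: [-2.861, -1.294, 0.002]
ft_force: [-0.1, -0.8, -0.1]
gripper_width: 85.6
finger_force: 0.0
```

Call:
{"fn": "apply_moves", "kwargs": {"plan": [[1,[-0.197,0.16,0.05],0.207],[1,[-0.197,0.16,0.05],0.207],[1,[-0.197,0.16,0.05],0.207],[1,[-0.197,0.16,0.05],0.207],[1,[-0.197,0.16,0.05],0.207]]}}

```text
time: 23.82
tcp_pos: [551.6, -356.6, 90.5]
eef_rot: [-3.125, -0.316, 0.001]
ft_force: [-1.0, 0.2, -0.2]
gripper_width: 85.5
finger_force: 0.0
```

Call:
{"fn": "apply_moves", "kwargs": {"plan": [[1,[0,0,0],0.102],[1,[0,0,0],0.102],[1,[0,0,0.1],0.102],[1,[0,0,0.2],0.102],[1,[0,0,0.2],0.102]]}}

```text
time: 24.45
tcp_pos: [549.9, -354.9, 7.9]
eef_rot: [-3.132, 0.186, 0.01]
ft_force: [-0.3, -0.2, 0.6]
gripper_width: 85.4
finger_force: 0.0
```

Call:
{"fn": "apply_moves", "kwargs": {"plan": [[-1,[0,0,0],0],[-1,[0,0,0],0],[-1,[0,0,0],0],[-1,[0,0,0],0],[-1,[0,0,0],0]]}}

```text
time: 25.08
tcp_pos: [553.0, -357.6, 13.5]
eef_rot: [3.133, -0.191, 0.005]
ft_force: [0.5, -0.9, 6.9]
gripper_width: 63.4
finger_force: 45.2
```

Call:
{"fn": "apply_moves", "kwargs": {"plan": [[-1,[0,0,-0.1],0],[-1,[0,0,-0.2],0],[-1,[0,0,-0.2],0],[-1,[0,0,-0.2],0],[-1,[0,0,-0.2],0]]}}

```text
time: 25.7
tcp_pos: [551.1, -356.2, 89.8]
eef_rot: [-3.134, 0.192, 0.004]
ft_force: [0.2, 0.4, -0.8]
gripper_width: 63.4
finger_force: 44.5
```

Run:
```python
from h import *
sx,sy=slot(68.5,4);g=np.pi/2-.01
look("k5","ABD")
calls([[(555,-270,100,.6)],[(sx,sy,100,1.3)],[(sx,sy,100,g),(sx,sy,26,g)]])
```

```text
top A score 1.00 shift (0, 0)
top B score 1.00 shift (0, 0)
top D score 0.44 shift (-5, -19)
scene A score 1.00 shift (0, 0)
scene B score 1.00 shift (0, 0)
scene D score 0.65 shift (28, 13)
now [ 5.51363e+02 -3.56373e+02  8.99660e+01 -1.22000e-01]
-- [87]
   ([-0.0173, -0.2154, -0.0251], -0.2299)
-- [141]
   ([0.2104, -0.284, -0.0], -0.2228)
-- [0, 74]
   ([0.0, 0.0, -0.0], -0.083)
   ([0.0, 0.0, 0.185], -0.083)
```

Call:
{"fn": "apply_moves", "kwargs": {"plan": [[-1,[-0.017,-0.215,-0.025],-0.23],[-1,[-0.017,-0.215,-0.025],-0.23],[-1,[-0.017,-0.215,-0.025],-0.23],[-1,[-0.017,-0.215,-0.025],-0.23],[-1,[-0.017,-0.215,-0.025],-0.23]]}}

```text
time: 26.42
tcp_pos: [555.4, -270.4, 100.7]
eef_rot: [-3.001, -0.927, 0.001]
ft_force: [-0.1, 0.5, -0.4]
gripper_width: 63.2
finger_force: 44.6
```

Call:
{"fn": "apply_moves", "kwargs": {"plan": [[-1,[0.21,-0.284,0],-0.223],[-1,[0.21,-0.284,0],-0.223],[-1,[0.21,-0.284,0],-0.223],[-1,[0.21,-0.284,0],-0.223],[-1,[0.21,-0.284,0],-0.223]]}}

```text
time: 27.05
tcp_pos: [560.7, -129.2, 101.0]
eef_rot: [-2.503, -1.897, 0.001]
ft_force: [0.3, -0.6, -0.8]
gripper_width: 63.5
finger_force: 44.6
```

Call:
{"fn": "apply_moves", "kwargs": {"plan": [[-1,[0,0,0],-0.083],[-1,[0,0,0],-0.083],[-1,[0,0,0],-0.083],[-1,[0,0,0],-0.083],[-1,[0,0,0],-0.083]]}}

```text
time: 27.68
tcp_pos: [560.8, -129.5, 101.2]
eef_rot: [-2.234, -2.209, 0.0]
ft_force: [0.4, 0.3, -1.0]
gripper_width: 63.7
finger_force: 44.7
```

Run:
```python
from h import *
sx,sy=slot(68.5,4);g=np.pi/2-.01
calls([[(sx,sy,30,g)],[(sx,sy,23,g)]])
```

```text
now [ 560.753 -129.549  101.219    1.559]
-- [71]
   ([0.0021, -0.0011, 0.178], -0.0005)
-- [7]
   ([0.0, 0.0, 0.0175], 0.0)
```

Call:
{"fn": "apply_moves", "kwargs": {"plan": [[-1,[0.002,-0.001,0.06],0],[-1,[0.002,-0.001,0.12],0],[-1,[0.002,-0.001,0.16],0],[-1,[0.002,-0.001,0.178],0],[-1,[0.002,-0.001,0.178],0]]}}

```text
time: 28.3
tcp_pos: [560.4, -128.6, 30.0]
eef_rot: [-2.232, -2.211, 0.0]
ft_force: [-0.4, 0.8, -1.0]
gripper_width: 63.5
finger_force: 44.7
```

Call:
{"fn": "apply_moves", "kwargs": {"plan": [[-1,[0,0,0.004],0],[-1,[0,0,0.008],0],[-1,[0,0,0.012],0],[-1,[0,0,0.015],0],[-1,[0,0,0.015],0]]}}

```text
time: 28.92
tcp_pos: [560.3, -128.6, 24.0]
eef_rot: [-2.232, -2.211, 0.0]
ft_force: [0.7, 0.7, -1.2]
gripper_width: 63.5
finger_force: 44.7
```

Call:
{"fn": "apply_moves", "kwargs": {"plan": [[-1,[0,0,0.003],0],[-1,[0,0,0.006],0],[-1,[0,0,0.006],0],[-1,[0,0,0.006],0],[-1,[0,0,0.006],0]]}}

```text
time: 29.55
tcp_pos: [560.5, -128.7, 23.5]
eef_rot: [2.231, 2.21, 0.0]
ft_force: [-4.8, 1.4, 13.9]
gripper_width: 63.9
finger_force: 46.1
```

Call:
{"fn": "apply_moves", "kwargs": {"plan": [[-1,[-0.0025,0,0],0],[-1,[-0.005,0,0],0],[-1,[-0.0075,0,0],0],[-1,[-0.01,0,0],0],[-1,[-0.01,0,0],0]]}}

```text
time: 30.18
tcp_pos: [561.0, -131.2, 23.5]
eef_rot: [2.232, 2.211, 0.003]
ft_force: [-2.4, 8.4, 12.7]
gripper_width: 63.6
finger_force: 46.2
```

Call:
{"fn": "apply_moves", "kwargs": {"plan": [[-1,[0.006,0,-0.003],0],[1,[0.006,0,-0.003],0],[1,[0.006,0,-0.003],0],[1,[0.006,0,-0.003],0],[1,[0.006,0,-0.003],0]]}}

```text
time: 30.8
tcp_pos: [560.3, -130.3, 22.7]
eef_rot: [-2.232, -2.211, 0.0]
ft_force: [0.2, -0.2, 0.5]
gripper_width: 85.0
finger_force: 0.0
```

Call:
{"fn": "apply_moves", "kwargs": {"plan": [[1,[0,0,-0.05],0],[1,[0,0,-0.12],0],[1,[0,0,-0.22],0],[1,[0,0,-0.22],0],[1,[0,0,-0.22],0]]}}

```text
time: 31.42
tcp_pos: [560.0, -130.1, 110.5]
eef_rot: [-2.231, -2.211, 0.001]
ft_force: [0.7, -0.4, -0.0]
gripper_width: 85.3
finger_force: 0.0
```

Run:
```python
from h import *
look("k6","ABD"); p=pose();print(p)
x,y,f=grasp("A");print(x,y,f)
calls([[(560,20,115,1.05)],[(x,220,115,.5)],[(x,y,90,f)],[(x,y,10,f)]])
```

```text
top A score 1.00 shift (0, 0)
top B score 1.00 shift (0, 0)
top D score 0.38 shift (-24, -28)
scene A score 1.00 shift (0, 0)
scene B score 1.00 shift (0, 0)
scene D score 0.49 shift (28, 15)
[ 559.62526658 -129.98977297  109.69856525    1.56147031]
563.0030734623144 352.15677452709195 -0.03920367320510354
now [ 559.625 -129.99   109.699    1.561]
-- [150]
   ([0.375, -0.0026, -0.0133], 0.1628)
-- [200]
   ([0.4374, -0.2423, -0.0], 0.1751)
-- [135]
   ([0.1584, -0.2899, 0.0625], 0.1716)
-- [80]
   ([0.0, -0.0, 0.2], 0.0)
```

Call:
{"fn": "apply_moves", "kwargs": {"plan": [[1,[0.375,-0.003,-0.013],0.163],[1,[0.375,-0.003,-0.013],0.163],[1,[0.375,-0.003,-0.013],0.163],[1,[0.375,-0.003,-0.013],0.163],[1,[0.375,-0.003,-0.013],0.163]]}}

```text
time: 32.15
tcp_pos: [560.3, 19.4, 115.3]
eef_rot: [-2.717, -1.576, 0.002]
ft_force: [0.4, -0.5, -0.2]
gripper_width: 85.4
finger_force: 0.0
```

Call:
{"fn": "apply_moves", "kwargs": {"plan": [[1,[0.437,-0.242,0],0.175],[1,[0.437,-0.242,0],0.175],[1,[0.437,-0.242,0],0.175],[1,[0.437,-0.242,0],0.175],[1,[0.437,-0.242,0],0.175]]}}

```text
time: 32.78
tcp_pos: [563.7, 220.1, 115.4]
eef_rot: [3.043, 0.781, -0.001]
ft_force: [-0.7, 0.4, -0.0]
gripper_width: 85.0
finger_force: 0.0
```

Call:
{"fn": "apply_moves", "kwargs": {"plan": [[1,[0.158,-0.29,0.0625],0.172],[1,[0.158,-0.29,0.0625],0.172],[1,[0.158,-0.29,0.0625],0.172],[1,[0.158,-0.29,0.0625],0.172],[1,[0.158,-0.29,0.0625],0.172]]}}

```text
time: 33.4
tcp_pos: [564.3, 349.5, 91.1]
eef_rot: [3.14, -0.061, -0.0]
ft_force: [1.2, -0.2, -0.2]
gripper_width: 85.6
finger_force: 0.0
```

Run:
```python
from h import *
look("k7","BD"); x,y,f=grasp("A")
calls([[(x,y,11,f)]])
# check piece positions/visibility for D
im=cv2.imread("pics/k7_top.png"); cv2.imwrite("pics/k7v.png",cv2.resize(im[150:320,80:460],(0,0),fx=2.1,fy=2.1,interpolation=cv2.INTER_CUBIC))
```

```text
top B score 1.00 shift (0, 0)
top D score 0.67 shift (0, 0)
scene B score 0.51 shift (13, -12)
scene D score 0.68 shift (0, 0)
now [ 5.64322e+02  3.49880e+02  9.14020e+01 -4.00000e-02]
-- [80]
   ([-0.0035, -0.0056, 0.201], -0.0004)
```

View pics/k7v.png

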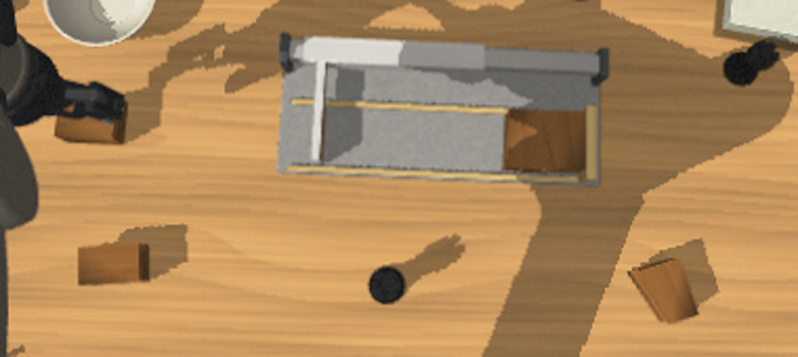

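The pair forms a rectangle at the wall (column 505–585 in the crop). The stop is fully back, and B and D haven't moved.

Call:
{"fn": "apply_moves", "kwargs": {"plan": [[1,[-0.0035,-0.0056,0.1],0],[1,[-0.0035,-0.0056,0.2],0],[1,[-0.0035,-0.0056,0.2],0],[1,[-0.0035,-0.0056,0.2],0],[-1,[-0.0035,-0.0056,0.2],0]]}}

```text
time: 34.12
tcp_pos: [563.6, 354.3, 13.4]
eef_rot: [-3.139, 0.064, -0.005]
ft_force: [-1.1, 0.4, 0.2]
gripper_width: 69.7
finger_force: 0.0
```

Call:
{"fn": "apply_moves", "kwargs": {"plan": [[-1,[0,0,0],0],[-1,[0,0,0],0],[-1,[0,0,0],0],[-1,[0,0,0],0],[-1,[0,0,0],0]]}}

```text
time: 34.75
tcp_pos: [563.6, 354.5, 13.5]
eef_rot: [-3.139, 0.063, -0.006]
ft_force: [-0.8, -1.4, 6.5]
gripper_width: 64.0
finger_force: 44.5
```

Call:
{"fn": "apply_moves", "kwargs": {"plan": [[-1,[0,0,-0.1],0],[-1,[0,0,-0.22],0],[-1,[0,0,-0.22],0],[-1,[0,0,-0.22],0],[-1,[0,0,-0.22],0]]}}

```text
time: 35.38
tcp_pos: [561.4, 353.5, 97.4]
eef_rot: [3.139, -0.064, -0.004]
ft_force: [-0.3, 0.8, -1.1]
gripper_width: 63.3
finger_force: 44.4
```

Run:
```python
from h import *
sx,sy=slot(111);g=np.pi/2-.01
calls([[(563,220,115,.5)],[(560,20,115,1.05)],[(sx,sy,100,g)]])
```

```text
now [ 5.61354e+02  3.53505e+02  9.74440e+01 -4.10000e-02]
-- [135]
   ([0.0177, 0.3333, -0.0439], -0.1721)
-- [200]
   ([-0.2463, 0.4352, -0.0], -0.1751)
-- [115]
   ([-0.2468, 0.1436, 0.0375], -0.1626)
```

Call:
{"fn": "apply_moves", "kwargs": {"plan": [[-1,[0.018,0.333,-0.044],-0.172],[-1,[0.018,0.333,-0.044],-0.172],[-1,[0.018,0.333,-0.044],-0.172],[-1,[0.018,0.333,-0.044],-0.172],[-1,[0.018,0.333,-0.044],-0.172]]}}

```text
time: 36.0
tcp_pos: [563.7, 221.3, 115.9]
eef_rot: [-3.045, -0.772, 0.002]
ft_force: [0.4, -0.8, -0.3]
gripper_width: 63.5
finger_force: 44.5
```

Call:
{"fn": "apply_moves", "kwargs": {"plan": [[-1,[-0.246,0.435,0],-0.175],[-1,[-0.246,0.435,0],-0.175],[-1,[-0.246,0.435,0],-0.175],[-1,[-0.246,0.435,0],-0.175],[-1,[-0.246,0.435,0],-0.175]]}}

```text
time: 36.62
tcp_pos: [561.1, 20.0, 116.2]
eef_rot: [-2.722, -1.568, 0.001]
ft_force: [0.5, -0.0, -1.4]
gripper_width: 63.5
finger_force: 44.5
```

Call:
{"fn": "apply_moves", "kwargs": {"plan": [[-1,[-0.247,0.144,0.0375],-0.163],[-1,[-0.247,0.144,0.0375],-0.163],[-1,[-0.247,0.144,0.0375],-0.163],[-1,[-0.247,0.144,0.0375],-0.163],[-1,[-0.247,0.144,0.0375],-0.163]]}}

```text
time: 37.25
tcp_pos: [562.1, -91.9, 101.6]
eef_rot: [-2.233, -2.209, -0.0]
ft_force: [-0.5, -0.4, -0.3]
gripper_width: 63.8
finger_force: 44.5
```

Run:
```python
from h import *
sx,sy=slot(111);g=np.pi/2-.01
calls([[(sx,sy,30,g)]])
```

```text
now [562.07  -91.937 101.569   1.56 ]
-- [72]
   ([-0.0058, -0.0034, 0.1789], -0.0003)
```

Call:
{"fn": "apply_moves", "kwargs": {"plan": [[-1,[-0.003,-0.0034,0.06],0],[-1,[-0.003,-0.0034,0.12],0],[-1,[-0.003,-0.0034,0.16],0],[-1,[-0.003,-0.0034,0.179],0],[-1,[-0.003,-0.0034,0.179],0]]}}

```text
time: 37.88
tcp_pos: [560.5, -94.5, 29.9]
eef_rot: [-2.232, -2.211, 0.0]
ft_force: [-0.1, 0.8, -1.5]
gripper_width: 63.7
finger_force: 44.5
```

Call:
{"fn": "apply_moves", "kwargs": {"plan": [[-1,[0,0,0.005],0],[-1,[0,0,0.01],0],[-1,[0,0,0.015],0],[-1,[0,0,0.018],0],[-1,[0,0,0.018],0]]}}

```text
time: 38.5
tcp_pos: [560.5, -95.0, 23.5]
eef_rot: [2.231, 2.211, 0.0]
ft_force: [-1.1, 0.2, 4.5]
gripper_width: 63.4
finger_force: 45.0
```

Call:
{"fn": "apply_moves", "kwargs": {"plan": [[-1,[-0.0025,0,0],0],[-1,[-0.005,0,0],0],[-1,[-0.0075,0,0],0],[-1,[-0.01,0,0],0],[-1,[-0.01,0,0],0]]}}

```text
time: 39.12
tcp_pos: [560.8, -98.4, 23.6]
eef_rot: [2.232, 2.21, 0.002]
ft_force: [-0.1, 3.4, 5.2]
gripper_width: 63.9
finger_force: 45.0
```

Call:
{"fn": "apply_moves", "kwargs": {"plan": [[-1,[0.003,0,-0.002],0],[1,[0.003,0,-0.002],0],[1,[0.003,0,-0.002],0],[1,[0.003,0,-0.002],0],[1,[0.003,0,-0.002],0]]}}

```text
time: 39.75
tcp_pos: [560.4, -97.7, 23.6]
eef_rot: [2.232, 2.211, -0.0]
ft_force: [-0.5, 0.4, 0.6]
gripper_width: 85.2
finger_force: 0.0
```

Call:
{"fn": "apply_moves", "kwargs": {"plan": [[1,[0,0,-0.05],0],[1,[0,0,-0.12],0],[1,[0,0,-0.22],0],[1,[0,0,-0.22],0],[1,[0,0,-0.22],0]]}}

```text
time: 40.38
tcp_pos: [559.9, -97.5, 111.2]
eef_rot: [-2.231, -2.211, 0.001]
ft_force: [-0.9, -0.2, 0.2]
gripper_width: 85.3
finger_force: 0.0
```

Run:
```python
from h import *
look("k8","BD"); p=pose();print(p)
x,y,f=grasp("D",place=1);print(x,y,f)
calls([[(510,-170,110,.75)],[(450,-240,110,-.05)],[(x,y,100,-.85)],[(x,y,90,f)],[(x,y,11,f)]])
```

```text
top B score 1.00 shift (0, 0)
top D score 0.33 shift (-7, -11)
scene B score 1.00 shift (0, 0)
scene D score 0.42 shift (25, 11)
[559.56705582 -97.42543412 110.39435099   1.56147573]
398.2961721135795 -295.78416937411356 -1.2407963267948965
now [559.567 -97.425 110.394   1.561]
-- [88]
   ([-0.1826, -0.1222, 0.001], 0.2583)
-- [92]
   ([-0.229, 0.0258, -0.0], 0.2546)
-- [77]
   ([-0.1221, 0.1457, 0.025], 0.2546)
-- [10]
   ([0.0, -0.0, 0.025], 0.1244)
-- [79]
   ([0.0, -0.0, 0.1975], 0.0)
```

Call:
{"fn": "apply_moves", "kwargs": {"plan": [[1,[-0.183,-0.122,0],0.258],[1,[-0.183,-0.122,0],0.258],[1,[-0.183,-0.122,0],0.258],[1,[-0.183,-0.122,0],0.258],[1,[-0.183,-0.122,0],0.258]]}}

```text
time: 41.1
tcp_pos: [510.2, -170.2, 110.5]
eef_rot: [-2.923, -1.146, 0.002]
ft_force: [0.6, 0.3, -0.6]
gripper_width: 85.3
finger_force: 0.0
```

Call:
{"fn": "apply_moves", "kwargs": {"plan": [[1,[-0.229,0.026,0],0.255],[1,[-0.229,0.026,0],0.255],[1,[-0.229,0.026,0],0.255],[1,[-0.229,0.026,0],0.255],[1,[-0.229,0.026,0],0.255]]}}

```text
time: 41.72
tcp_pos: [450.4, -240.3, 110.5]
eef_rot: [-3.139, 0.084, 0.003]
ft_force: [0.2, 0.5, -0.2]
gripper_width: 85.4
finger_force: 0.0
```

Call:
{"fn": "apply_moves", "kwargs": {"plan": [[1,[-0.122,0.146,0.025],0.255],[1,[-0.122,0.146,0.025],0.255],[1,[-0.122,0.146,0.025],0.255],[1,[-0.122,0.146,0.025],0.255],[1,[-0.122,0.146,0.025],0.255]]}}

```text
time: 42.35
tcp_pos: [398.8, -296.0, 100.6]
eef_rot: [-2.858, 1.302, 0.003]
ft_force: [0.8, -0.2, -0.6]
gripper_width: 85.3
finger_force: 0.0
```

Call:
{"fn": "apply_moves", "kwargs": {"plan": [[1,[0,0,0.025],0.124],[1,[0,0,0.025],0.124],[1,[0,0,0.025],0.124],[1,[0,0,0.025],0.124],[1,[0,0,0.025],0.124]]}}

```text
time: 42.98
tcp_pos: [399.3, -296.3, 91.6]
eef_rot: [2.558, -1.824, -0.0]
ft_force: [-0.3, -0.5, 0.3]
gripper_width: 85.9
finger_force: 0.0
```

Run:
```python
from h import *
look("k9","BD"); x,y,f=grasp("D",place=1)
calls([[(x,y,11,f)]])
```

```text
top B score 1.00 shift (0, 0)
top D score 0.63 shift (-7, -9)
scene B score 1.00 shift (0, 0)
scene D score 0.67 shift (-1, 4)
now [ 399.386 -296.361   91.718   -1.239]
-- [81]
   ([-0.0022, 0.0021, 0.2018], 0.0004)
```

Run:
```python
import cv2,numpy as np
f=lambda im:cv2.resize(im,(0,0),fx=4,fy=4,interpolation=cv2.INTER_CUBIC)
a=cv2.imread("pics/k9_scene.png");b=cv2.imread("pics/k9_top.png")
cv2.imwrite("pics/k9v.png",np.vstack([f(a[110:170,190:370]),f(b[240:325,290:470])]))
```

```text
(no output)
```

View pics/k9v.png

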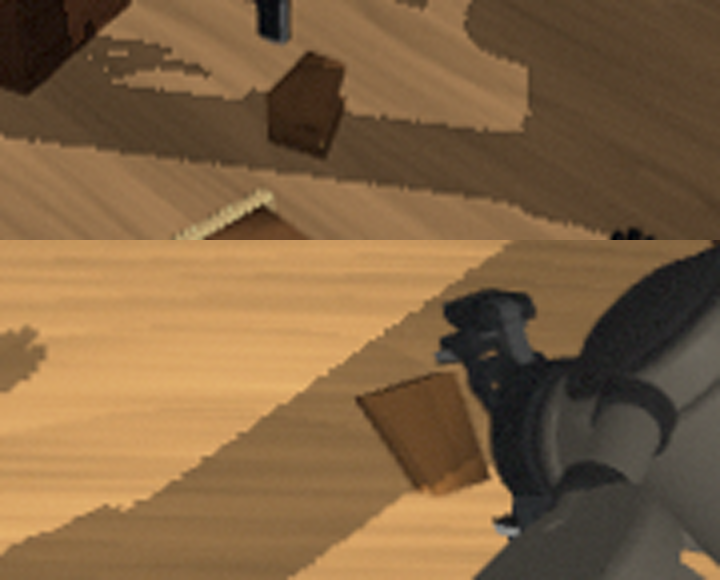

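D hasn't moved: its top corners are at (379.5,280), (403.7,273), (412,299) and (397.5,304), same as before. The low match score was only shadow. Descending.

Call:
{"fn": "apply_moves", "kwargs": {"plan": [[1,[-0.002,0.002,0.1],0],[1,[-0.002,0.002,0.2],0],[1,[-0.002,0.002,0.2],0],[1,[-0.002,0.002,0.2],0],[-1,[-0.002,0.002,0.2],0]]}}

```text
time: 43.7
tcp_pos: [399.2, -296.7, 13.3]
eef_rot: [2.556, -1.826, 0.005]
ft_force: [-0.3, 0.3, 0.8]
gripper_width: 70.2
finger_force: 0.0
```

Call:
{"fn": "apply_moves", "kwargs": {"plan": [[-1,[0,0,0],0],[-1,[0,0,0],0],[-1,[0,0,0],0],[-1,[0,0,0],0],[-1,[0,0,0],0]]}}

```text
time: 44.32
tcp_pos: [399.2, -296.6, 13.4]
eef_rot: [2.556, -1.826, 0.005]
ft_force: [-1.0, -0.1, 6.7]
gripper_width: 63.1
finger_force: 44.0
```

Call:
{"fn": "apply_moves", "kwargs": {"plan": [[-1,[0,0,-0.1],0],[-1,[0,0,-0.22],0],[-1,[0,0,-0.22],0],[-1,[0,0,-0.22],0],[-1,[0,0,-0.22],0]]}}

```text
time: 44.95
tcp_pos: [397.8, -295.3, 98.7]
eef_rot: [-2.556, 1.826, 0.003]
ft_force: [0.0, 0.4, -1.4]
gripper_width: 63.4
finger_force: 45.1
```

Run:
```python
from h import *
sx,sy=slot(152.5,4);g=np.pi/2-.01
look("k10","B")
print(monitor.read_state()["gripper_width"])
calls([[(410,-260,105,-.5)],[(460,-200,110,.25)],[(510,-130,110,1.0)],[(sx,sy,100,g)]])
```

```text
top B score 1.00 shift (0, 0)
scene B score 1.00 shift (0, 0)
63.39098287449954
now [ 397.898 -295.45    98.732   -1.241]
-- [38]
   ([-0.074, -0.0573, -0.0157], -0.2358)
-- [78]
   ([0.0378, -0.1916, -0.0125], -0.2387)
-- [86]
   ([0.1644, -0.1386, -0.0], -0.2387)
-- [100]
   ([0.2485, -0.0075, 0.025], -0.1785)
```

Call:
{"fn": "apply_moves", "kwargs": {"plan": [[-1,[-0.074,-0.057,-0.016],-0.236],[-1,[-0.074,-0.057,-0.016],-0.236],[-1,[-0.074,-0.057,-0.016],-0.236],[-1,[-0.074,-0.057,-0.016],-0.236],[-1,[-0.074,-0.057,-0.016],-0.236]]}}

```text
time: 45.68
tcp_pos: [410.1, -260.3, 105.5]
eef_rot: [-3.043, 0.779, 0.002]
ft_force: [-0.0, 0.5, -0.2]
gripper_width: 63.6
finger_force: 45.0
```

Call:
{"fn": "apply_moves", "kwargs": {"plan": [[-1,[0.038,-0.192,-0.0125],-0.239],[-1,[0.038,-0.192,-0.0125],-0.239],[-1,[0.038,-0.192,-0.0125],-0.239],[-1,[0.038,-0.192,-0.0125],-0.239],[-1,[0.038,-0.192,-0.0125],-0.239]]}}

```text
time: 46.3
tcp_pos: [460.3, -200.2, 110.7]
eef_rot: [-3.117, -0.387, 0.001]
ft_force: [0.1, 0.8, -0.9]
gripper_width: 63.3
finger_force: 45.0
```

Call:
{"fn": "apply_moves", "kwargs": {"plan": [[-1,[0.164,-0.139,0],-0.239],[-1,[0.164,-0.139,0],-0.239],[-1,[0.164,-0.139,0],-0.239],[-1,[0.164,-0.139,0],-0.239],[-1,[0.164,-0.139,0],-0.239]]}}

```text
time: 46.92
tcp_pos: [510.1, -130.2, 110.8]
eef_rot: [-2.76, -1.5, 0.001]
ft_force: [-0.7, -0.2, 0.7]
gripper_width: 63.7
finger_force: 45.0
```

Call:
{"fn": "apply_moves", "kwargs": {"plan": [[-1,[0.2485,-0.0075,0.025],-0.1785],[-1,[0.2485,-0.0075,0.025],-0.1785],[-1,[0.2485,-0.0075,0.025],-0.1785],[-1,[0.2485,-0.0075,0.025],-0.1785],[-1,[0.2485,-0.0075,0.025],-0.1785]]}}

```text
time: 47.55
tcp_pos: [561.0, -45.3, 101.1]
eef_rot: [-2.238, -2.204, 0.0]
ft_force: [-1.0, 0.4, -0.6]
gripper_width: 63.5
finger_force: 45.0
```

Run:
```python
from h import *
sx,sy=slot(152.5,4);g=np.pi/2-.01
calls([[(sx,sy,30,g)]])
```

```text
now [560.961 -45.257 101.062   1.555]
-- [71]
   ([0.0013, 0.0005, 0.1777], -0.0017)
```

Call:
{"fn": "apply_moves", "kwargs": {"plan": [[-1,[0.002,0,0.06],-0.001],[-1,[0.002,0,0.12],-0.001],[-1,[0.002,0,0.16],-0.001],[-1,[0.002,0,0.178],-0.001],[-1,[0.002,0,0.178],-0.001]]}}

```text
time: 48.18
tcp_pos: [561.2, -44.2, 29.8]
eef_rot: [-2.228, -2.215, 0.0]
ft_force: [0.0, 0.2, 0.0]
gripper_width: 63.4
finger_force: 45.0
```

Call:
{"fn": "apply_moves", "kwargs": {"plan": [[-1,[0,0,0.005],0],[-1,[0,0,0.01],0],[-1,[0,0,0.015],0],[-1,[0,0,0.018],0],[-1,[0,0,0.018],0]]}}

```text
time: 48.8
tcp_pos: [561.2, -44.0, 23.5]
eef_rot: [2.226, 2.216, 0.0]
ft_force: [-1.8, -0.4, 6.5]
gripper_width: 63.3
finger_force: 45.7
```

Call:
{"fn": "apply_moves", "kwargs": {"plan": [[-1,[-0.0025,0,0],0],[-1,[-0.005,0,0],0],[-1,[-0.0075,0,0],0],[-1,[-0.01,0,0],0],[-1,[-0.01,0,0],0]]}}

```text
time: 49.42
tcp_pos: [561.6, -47.5, 23.5]
eef_rot: [2.226, 2.216, 0.002]
ft_force: [1.3, 2.8, 6.1]
gripper_width: 63.4
finger_force: 45.8
```

Call:
{"fn": "apply_moves", "kwargs": {"plan": [[-1,[0.003,0,-0.002],0],[1,[0.003,0,-0.002],0],[1,[0.003,0,-0.002],0],[1,[0.003,0,-0.002],0],[1,[0.003,0,-0.002],0]]}}

```text
time: 50.05
tcp_pos: [561.1, -46.8, 23.4]
eef_rot: [-2.227, -2.216, 0.0]
ft_force: [0.8, 0.2, 0.0]
gripper_width: 85.6
finger_force: 0.0
```

Call:
{"fn": "apply_moves", "kwargs": {"plan": [[1,[0,0,-0.05],0],[1,[0,0,-0.12],0],[1,[0,0,-0.22],0],[1,[0,0,-0.22],0],[1,[0,0,-0.22],0]]}}

```text
time: 50.68
tcp_pos: [560.7, -46.7, 110.9]
eef_rot: [-2.226, -2.216, 0.001]
ft_force: [-1.6, 0.7, -0.4]
gripper_width: 85.4
finger_force: 0.0
```

Run:
```python
from h import *
look("k11","B"); p=pose();print(p)
x,y,f=grasp("B",0,0);print(x,y,f)
calls([[(545,100,115,.95)],[(470,240,115,.35)],[(x,y,90,f)],[(x,y,11,f)]])
```

```text
top B score 1.00 shift (0, 0)
scene B score 1.00 shift (0, 0)
[560.30152047 -46.62725502 110.20261647   1.56621452]
411.0 312.0 0.09079632679489658
now [560.302 -46.627 110.203   1.566]
-- [148]
   ([0.3664, -0.0399, -0.012], 0.1961)
-- [159]
   ([0.1756, -0.3561, -0.0], 0.191)
-- [96]
   ([-0.0768, -0.2197, 0.0625], 0.0825)
-- [79]
   ([0.0, 0.0, 0.1975], 0.0)
```

Call:
{"fn": "apply_moves", "kwargs": {"plan": [[1,[0.366,-0.04,-0.012],0.196],[1,[0.366,-0.04,-0.012],0.196],[1,[0.366,-0.04,-0.012],0.196],[1,[0.366,-0.04,-0.012],0.196],[1,[0.366,-0.04,-0.012],0.196]]}}

```text
time: 51.4
tcp_pos: [545.2, 100.1, 115.2]
eef_rot: [-2.792, -1.44, 0.003]
ft_force: [-0.0, 0.3, 0.0]
gripper_width: 85.5
finger_force: 0.0
```

Call:
{"fn": "apply_moves", "kwargs": {"plan": [[1,[0.176,-0.356,0],0.191],[1,[0.176,-0.356,0],0.191],[1,[0.176,-0.356,0],0.191],[1,[0.176,-0.356,0],0.191],[1,[0.176,-0.356,0],0.191]]}}

```text
time: 52.02
tcp_pos: [470.6, 239.6, 115.7]
eef_rot: [3.092, 0.551, -0.002]
ft_force: [-0.1, -0.7, 0.0]
gripper_width: 85.2
finger_force: 0.0
```

Call:
{"fn": "apply_moves", "kwargs": {"plan": [[1,[-0.077,-0.22,0.0625],0.0825],[1,[-0.077,-0.22,0.0625],0.0825],[1,[-0.077,-0.22,0.0625],0.0825],[1,[-0.077,-0.22,0.0625],0.0825],[1,[-0.077,-0.22,0.0625],0.0825]]}}

```text
time: 52.65
tcp_pos: [412.9, 311.0, 91.5]
eef_rot: [-3.138, -0.142, -0.001]
ft_force: [-0.2, -0.0, 0.9]
gripper_width: 84.9
finger_force: 0.0
```

Run:
```python
from h import *
ims=look("k12","B"); x,y,f=grasp("B",0,0)
calls([[(x,y,11,f)]])
g=lambda im:cv2.resize(im,(0,0),fx=2.5,fy=2.5,interpolation=cv2.INTER_CUBIC)
cv2.imwrite("pics/k12v.png",np.vstack([g(ims["top"][150:260,100:400]),g(ims["scene"][150:280,200:500])]))
```

```text
top B score 0.73 shift (0, -1)
scene B score 1.00 shift (0, 0)
now [4.12605e+02 3.11077e+02 9.14630e+01 9.00000e-02]
-- [80]
   ([-0.0038, -0.0027, 0.2012], -0.0002)
```

View pics/k12v.png

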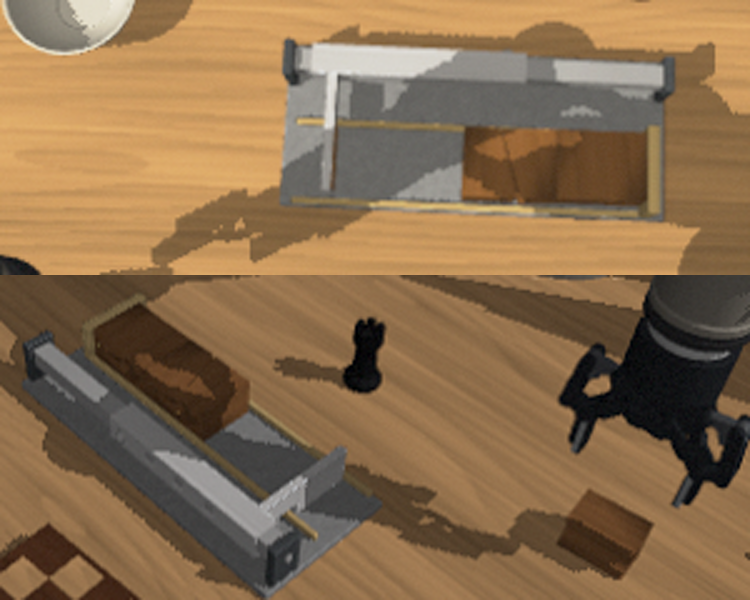

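All four wedges lie in a close rectangle, from the wall at column 650 to 465 in the crop. B is still in place, so I'll pick it.

Call:
{"fn": "apply_moves", "kwargs": {"plan": [[1,[-0.004,-0.003,0.1],0],[1,[-0.004,-0.003,0.2],0],[1,[-0.004,-0.003,0.2],0],[1,[-0.004,-0.003,0.2],0],[-1,[-0.004,-0.003,0.2],0]]}}

```text
time: 53.38
tcp_pos: [411.2, 313.4, 12.9]
eef_rot: [-3.137, -0.143, -0.004]
ft_force: [-0.8, 0.0, -0.3]
gripper_width: 69.9
finger_force: 0.0
```

Call:
{"fn": "apply_moves", "kwargs": {"plan": [[-1,[0,0,0],0],[-1,[0,0,0],0],[-1,[0,0,0],0],[-1,[0,0,0],0],[-1,[0,0,0],0]]}}

```text
time: 54.0
tcp_pos: [411.1, 313.4, 13.0]
eef_rot: [-3.137, -0.143, -0.005]
ft_force: [0.7, -1.5, 8.1]
gripper_width: 63.6
finger_force: 44.4
```

Call:
{"fn": "apply_moves", "kwargs": {"plan": [[-1,[0,0,-0.1],0],[-1,[0,0,-0.25],0],[-1,[0,0,-0.25],0],[-1,[0,0,-0.25],0],[-1,[0,0,-0.25],0]]}}

```text
time: 54.62
tcp_pos: [409.2, 312.4, 110.1]
eef_rot: [3.137, 0.143, -0.004]
ft_force: [0.5, -0.7, -0.5]
gripper_width: 63.1
finger_force: 44.8
```

Run:
```python
from h import *
sx,sy=slot(197,0);g=np.pi/2-.01
look("k13","B")
calls([[(470,200,115,.75)],[(sx-20,80,115,1.3)],[(sx,sy,105,g)]])
```

```text
top B score 0.59 shift (-9, 0)
scene B score 0.52 shift (13, -28)
now [4.09364e+02 3.12503e+02 1.10051e+02 9.10000e-02]
-- [128]
   ([0.1253, 0.2939, -0.0124], -0.2097)
-- [140]
   ([-0.0736, 0.3415, -0.0], -0.1751)
-- [87]
   ([-0.1895, 0.1045, 0.025], -0.083)
```

Call:
{"fn": "apply_moves", "kwargs": {"plan": [[-1,[0.125,0.294,-0.012],-0.21],[-1,[0.125,0.294,-0.012],-0.21],[-1,[0.125,0.294,-0.012],-0.21],[-1,[0.125,0.294,-0.012],-0.21],[-1,[0.125,0.294,-0.012],-0.21]]}}

```text
time: 55.35
tcp_pos: [470.3, 200.0, 115.3]
eef_rot: [-2.924, -1.149, 0.003]
ft_force: [-0.2, -0.5, -1.4]
gripper_width: 63.5
finger_force: 44.8
```

Call:
{"fn": "apply_moves", "kwargs": {"plan": [[-1,[-0.074,0.3415,0],-0.175],[-1,[-0.074,0.3415,0],-0.175],[-1,[-0.074,0.3415,0],-0.175],[-1,[-0.074,0.3415,0],-0.175],[-1,[-0.074,0.3415,0],-0.175]]}}

```text
time: 55.98
tcp_pos: [541.3, 81.1, 115.6]
eef_rot: [-2.503, -1.897, 0.002]
ft_force: [-0.9, -0.4, -0.5]
gripper_width: 63.4
finger_force: 44.8
```

Call:
{"fn": "apply_moves", "kwargs": {"plan": [[-1,[-0.1895,0.1045,0.025],-0.083],[-1,[-0.1895,0.1045,0.025],-0.083],[-1,[-0.1895,0.1045,0.025],-0.083],[-1,[-0.1895,0.1045,0.025],-0.083],[-1,[-0.1895,0.1045,0.025],-0.083]]}}

```text
time: 56.6
tcp_pos: [561.9, -2.4, 106.3]
eef_rot: [-2.231, -2.212, -0.0]
ft_force: [0.5, 0.1, -1.6]
gripper_width: 63.1
finger_force: 44.8
```

Run:
```python
from h import *
sx,sy=slot(197,0);g=np.pi/2-.01
calls([[(sx,sy,30,g)]])
```

```text
now [561.858  -2.427 106.251   1.562]
-- [76]
   ([-0.0045, -0.0007, 0.1906], 0.0004)
```

Call:
{"fn": "apply_moves", "kwargs": {"plan": [[-1,[-0.003,-0.001,0.06],0],[-1,[-0.003,-0.001,0.12],0],[-1,[-0.003,-0.001,0.17],0],[-1,[-0.003,-0.001,0.191],0],[-1,[-0.003,-0.001,0.191],0]]}}

```text
time: 57.22
tcp_pos: [561.6, -4.5, 29.6]
eef_rot: [-2.231, -2.211, 0.001]
ft_force: [0.8, -0.3, -0.7]
gripper_width: 63.4
finger_force: 44.8
```

Call:
{"fn": "apply_moves", "kwargs": {"plan": [[-1,[0,0,0.005],0],[-1,[0,0,0.01],0],[-1,[0,0,0.015],0],[-1,[0,0,0.018],0],[-1,[0,0,0.018],0]]}}

```text
time: 57.85
tcp_pos: [561.8, -5.2, 23.1]
eef_rot: [2.232, 2.211, 0.0]
ft_force: [-1.9, -0.2, 4.0]
gripper_width: 63.4
finger_force: 45.3
```

Call:
{"fn": "apply_moves", "kwargs": {"plan": [[-1,[-0.0025,0,0],0],[-1,[-0.005,0,0],0],[-1,[-0.0075,0,0],0],[-1,[-0.01,0,0],0],[-1,[-0.01,0,0],0]]}}

```text
time: 58.48
tcp_pos: [562.1, -8.6, 23.1]
eef_rot: [2.232, 2.21, 0.002]
ft_force: [-0.3, 3.5, 5.1]
gripper_width: 63.4
finger_force: 45.6
```

Call:
{"fn": "apply_moves", "kwargs": {"plan": [[-1,[-0.0025,0,0],0],[-1,[-0.005,0,0],0],[-1,[-0.0075,0,0],0],[-1,[-0.01,0,0],0],[-1,[-0.01,0,0],0]]}}

```text
time: 59.1
tcp_pos: [562.2, -12.5, 23.1]
eef_rot: [2.232, 2.21, 0.003]
ft_force: [-0.1, 3.6, 4.6]
gripper_width: 63.7
finger_force: 45.5
```

Call:
{"fn": "apply_moves", "kwargs": {"plan": [[-1,[-0.0025,0,0],0],[-1,[-0.005,0,0],0],[-1,[-0.0075,0,0],0],[-1,[-0.01,0,0],0],[-1,[-0.01,0,0],0]]}}

```text
time: 59.72
tcp_pos: [562.2, -13.6, 23.1]
eef_rot: [-2.231, -2.209, -0.007]
ft_force: [1.4, 18.6, 5.3]
gripper_width: 63.1
finger_force: 45.6
```

Row closed by hand: 18.6 N and no further travel. Release and go to the button with a half-open gripper so the fingers clear the pieces.

Call:
{"fn": "apply_moves", "kwargs": {"plan": [[-1,[0.01,0,-0.002],0],[1,[0.01,0,-0.002],0],[1,[0.01,0,-0.002],0],[1,[0.01,0,-0.002],0],[1,[0.01,0,-0.002],0]]}}

```text
time: 60.35
tcp_pos: [561.7, -13.4, 23.2]
eef_rot: [2.232, 2.211, -0.0]
ft_force: [-0.6, 0.6, 0.6]
gripper_width: 85.2
finger_force: 0.0
```

Call:
{"fn": "apply_moves", "kwargs": {"plan": [[1,[0,0,-0.05],0],[1,[0,0,-0.12],0],[1,[0,0,-0.22],0],[1,[0,0,-0.22],0],[1,[0,0,-0.22],0]]}}

```text
time: 60.98
tcp_pos: [561.2, -13.1, 110.8]
eef_rot: [-2.231, -2.211, 0.001]
ft_force: [-0.2, -0.0, -1.5]
gripper_width: 85.5
finger_force: 0.0
```

Run:
```python
from h import *
g=np.pi/2-.01
pose(); look("k14","")
calls([[(651,-70,105,g)],[(651,-70,24,g)]])
```

```text
now [560.855 -13.043 110.023   1.561]
-- [107]
   ([-0.1403, 0.2267, 0.0126], 0.0002)
-- [81]
   ([0.0, 0.0, 0.2025], 0.0)
```

Call:
{"fn": "apply_moves", "kwargs": {"plan": [[0.2,[-0.14,0.227,0.0126],0],[0.2,[-0.14,0.227,0.0126],0],[0.2,[-0.14,0.227,0.0126],0],[0.2,[-0.14,0.227,0.0126],0],[0.2,[-0.14,0.227,0.0126],0]], "newtons": 40}}

```text
time: 61.7
tcp_pos: [651.0, -69.2, 106.0]
eef_rot: [-2.23, -2.211, 0.001]
ft_force: [-1.0, -0.9, 0.4]
gripper_width: 50.9
finger_force: 0.0
```

Call:
{"fn": "apply_moves", "kwargs": {"plan": [[0.2,[0,0,0],0],[0.2,[0,0,0],0],[0.2,[0,0,0],0],[0.2,[0,0,0],0],[0.2,[0,0,0],0]]}}

```text
time: 62.32
tcp_pos: [651.9, -70.0, 106.2]
eef_rot: [2.232, 2.211, -0.0]
ft_force: [0.5, 0.7, 0.9]
gripper_width: 51.4
finger_force: 0.0
```

Run:
```python
from h import *
g=np.pi/2-.01
print(monitor.read_state()["gripper_width"])
calls([[(651,-69.5,24,g)]])
```

```text
51.437460198021434
now [651.942 -69.98  106.238   1.561]
-- [82]
   ([0.0012, -0.0024, 0.2056], 0.0002)
```

Call:
{"fn": "apply_moves", "kwargs": {"plan": [[0.2,[0,-0.002,0.07],0],[0.2,[0,-0.002,0.14],0],[0.2,[0,-0.002,0.19],0],[0.2,[0,-0.002,0.205],0],[0.2,[0,-0.002,0.205],0]]}}

```text
time: 62.95
tcp_pos: [651.3, -70.0, 24.3]
eef_rot: [2.232, 2.211, -0.0]
ft_force: [0.2, 0.5, 0.4]
gripper_width: 51.4
finger_force: 0.0
```

Call:
{"fn": "apply_moves", "kwargs": {"plan": [[-1,[0,0,0],0],[-1,[0,0,0],0],[-1,[0,0,0],0],[-1,[0,0,0],0],[-1,[0,0,0],0]]}}

```text
time: 63.58
tcp_pos: [650.4, -70.1, 26.0]
eef_rot: [-2.231, -2.211, 0.002]
ft_force: [-5.8, -0.6, 6.9]
gripper_width: 27.4
finger_force: 41.0
```

Call:
{"fn": "apply_moves", "kwargs": {"plan": [[-1,[-0.02,0,0],0],[-1,[-0.045,0,0],0],[-1,[-0.07,0,0],0],[-1,[-0.085,0,0],0],[-1,[-0.095,0,0],0]]}}

```text
time: 64.2
tcp_pos: [649.9, -107.8, 26.0]
eef_rot: [-2.231, -2.21, 0.001]
ft_force: [-7.5, 1.9, 9.5]
gripper_width: 27.3
finger_force: 40.5
```

Call:
{"fn": "apply_moves", "kwargs": {"plan": [[-1,[-0.002,0,0],0],[-1,[-0.004,0,0],0],[-1,[-0.006,0,0],0],[-1,[-0.008,0,0],0],[-1,[-0.01,0,0],0]]}}

```text
time: 64.82
tcp_pos: [649.8, -111.3, 26.0]
eef_rot: [-2.231, -2.21, 0.001]
ft_force: [-6.8, 5.3, 7.8]
gripper_width: 27.6
finger_force: 40.5
```

Call:
{"fn": "apply_moves", "kwargs": {"plan": [[-1,[-0.0025,0,0],0],[-1,[-0.005,0,0],0],[-1,[-0.005,0,0],0],[-1,[-0.005,0,0],0],[-1,[-0.005,0,0],0]]}}

```text
time: 65.45
tcp_pos: [649.8, -111.7, 26.0]
eef_rot: [-2.229, -2.209, -0.001]
ft_force: [-6.7, 8.1, 8.4]
gripper_width: 27.2
finger_force: 40.6
```

Locked in the next hole. Regrip and repeat.

Call:
{"fn": "apply_moves", "kwargs": {"plan": [[0.2,[0.008,0,0],0],[0.2,[0.008,0,0],0],[0.2,[0.008,0,0],0],[0.2,[0.008,0,0],0],[0.2,[0.008,0,0],0]]}}

```text
time: 66.08
tcp_pos: [650.8, -110.9, 24.2]
eef_rot: [2.232, 2.211, -0.0]
ft_force: [-0.0, -0.6, -0.2]
gripper_width: 51.3
finger_force: 0.0
```

Run:
```python
from h import *
g=np.pi/2-.01
print(monitor.read_state()["gripper_width"])
calls([[(650.5,-70,24,g)]])
```

```text
51.25982494969018
now [ 650.763 -110.95    24.16     1.561]
-- [41]
   ([0.1024, -0.0016, 0.0004], 0.0002)
```

Call:
{"fn": "apply_moves", "kwargs": {"plan": [[0.2,[0.05,-0.001,0],0],[0.2,[0.1025,-0.001,0],0],[0.2,[0.1025,-0.001,0],0],[0.2,[0.1025,-0.001,0],0],[-1,[0.1025,-0.001,0],0]]}}

```text
time: 66.7
tcp_pos: [651.3, -70.1, 24.5]
eef_rot: [2.231, 2.21, 0.001]
ft_force: [3.7, 0.6, 2.8]
gripper_width: 34.3
finger_force: 1.8
```

Call:
{"fn": "apply_moves", "kwargs": {"plan": [[-1,[0,0,0],0],[-1,[0,0,0],0],[-1,[0,0,0],0],[-1,[0,0,0],0],[-1,[0,0,0],0]]}}

```text
time: 67.32
tcp_pos: [650.3, -70.1, 24.9]
eef_rot: [-2.232, -2.21, 0.001]
ft_force: [-2.0, 1.2, 5.8]
gripper_width: 27.4
finger_force: 41.0
```

Call:
{"fn": "apply_moves", "kwargs": {"plan": [[-1,[-0.015,0,0],0],[-1,[-0.035,0,0],0],[-1,[-0.055,0,0],0],[-1,[-0.075,0,0],0],[-1,[-0.09,0,0],0]]}}

```text
time: 67.95
tcp_pos: [649.9, -105.9, 25.0]
eef_rot: [-2.232, -2.21, 0.0]
ft_force: [-3.5, 2.1, 6.4]
gripper_width: 27.4
finger_force: 40.4
```

Call:
{"fn": "apply_moves", "kwargs": {"plan": [[-1,[-0.002,0,0],0],[-1,[-0.004,0,0],0],[-1,[-0.006,0,0],0],[-1,[-0.008,0,0],0],[-1,[-0.01,0,0],0]]}}

```text
time: 68.58
tcp_pos: [649.8, -110.1, 25.0]
eef_rot: [-2.232, -2.21, 0.001]
ft_force: [-4.0, 1.1, 7.2]
gripper_width: 27.5
finger_force: 40.4
```

Call:
{"fn": "apply_moves", "kwargs": {"plan": [[-1,[-0.002,0,0],0],[-1,[-0.004,0,0],0],[-1,[-0.006,0,0],0],[-1,[-0.0075,0,0],0],[-1,[-0.0075,0,0],0]]}}

```text
time: 69.2
tcp_pos: [649.8, -111.6, 24.9]
eef_rot: [-2.231, -2.209, -0.001]
ft_force: [-3.3, 7.5, 6.8]
gripper_width: 27.3
finger_force: 40.5
```

Call:
{"fn": "apply_moves", "kwargs": {"plan": [[-1,[0.005,0,0],0],[-1,[0.01,0,0],0],[-1,[0.014,0,0],0],[-1,[0.016,0,0],0],[-1,[0.016,0,0],0]]}}

```text
time: 69.82
tcp_pos: [649.8, -108.4, 24.9]
eef_rot: [2.232, 2.209, -0.003]
ft_force: [-4.3, -4.6, 4.2]
gripper_width: 27.6
finger_force: 40.3
```

Call:
{"fn": "apply_moves", "kwargs": {"plan": [[-1,[0.002,0,0],0],[-1,[0.004,0,0],0],[-1,[0.004,0,0],0],[-1,[0.004,0,0],0],[-1,[0.004,0,0],0]]}}

```text
time: 70.45
tcp_pos: [649.9, -108.1, 25.0]
eef_rot: [2.232, 2.208, -0.004]
ft_force: [-3.4, -9.3, 4.8]
gripper_width: 27.3
finger_force: 40.2
```

Locked both ways. Settle it toward the row, release, lift away and look.

Call:
{"fn": "apply_moves", "kwargs": {"plan": [[-1,[-0.006,0,0],0],[-1,[-0.012,0,0],0],[0.2,[-0.012,0,0],0],[0.2,[-0.012,0,0],0],[0.2,[-0.012,0,0],0]]}}

```text
time: 71.08
tcp_pos: [650.3, -109.6, 24.1]
eef_rot: [-2.232, -2.211, 0.0]
ft_force: [0.3, 0.4, 0.4]
gripper_width: 51.4
finger_force: 0.0
```

Call:
{"fn": "apply_moves", "kwargs": {"plan": [[0.2,[0,0,-0.1],0],[0.2,[0,0,-0.2],0],[0.2,[0,0,-0.3],0],[0.2,[0,0,-0.4],0],[0.2,[0,0,-0.4],0]]}}

```text
time: 71.7
tcp_pos: [652.2, -109.9, 188.4]
eef_rot: [2.227, 2.207, 0.006]
ft_force: [0.4, 0.4, 0.3]
gripper_width: 51.4
finger_force: 0.0
```

Call:
{"fn": "apply_moves", "kwargs": {"plan": [[0.2,[-0.4,-0.5,0],0],[0.2,[-0.4,-0.5,0],0],[0.2,[-0.4,-0.5,0],0],[0.2,[-0.4,-0.5,0],0],[0.2,[-0.4,-0.5,0],0]]}}

```text
time: 72.32
tcp_pos: [445.8, -269.4, 183.5]
eef_rot: [-2.235, -2.205, 0.001]
ft_force: [0.1, 0.3, 1.4]
gripper_width: 51.0
finger_force: 0.0
```

Run:
```python
from h import *
ims=look("end",""); print(pose())
g=lambda im:cv2.resize(im,(0,0),fx=3,fy=3,interpolation=cv2.INTER_CUBIC)
cv2.imwrite("pics/endv.png",np.vstack([g(ims["top"][150:250,190:400]),g(ims["scene"][150:250,200:410])]))
```

```text
[ 448.22237383 -268.04281269  183.70675874    1.55948526]
```

View pics/endv.png

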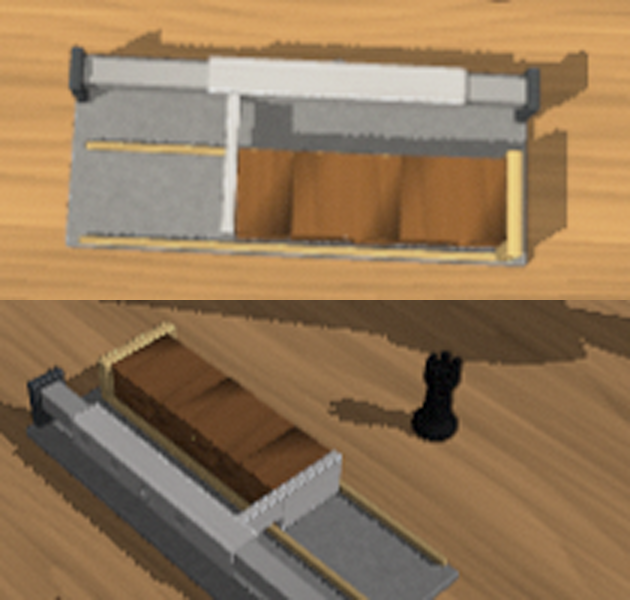

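The row of five fills a plain rectangle, and the stop sits right behind the last piece (column 232). The button shows at (145,493) in the scene crop. Handing in.

```bash
python3 -c "
from rig import manip; print(manip.hand_in())"
```

```text
the job is handed in; nothing more can be done
None
```

The marble run is put away: four wedges, alternating head to tail, and the one straight block lie in a close row from the end wall. The stop is locked in the 209 mm hole right behind them. The job is handed in after about 72 s of robot time; no verdict came back.

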